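# Fetch the lockring socket from behind the bottles

### The job

Clear the two bottles and the torch out of the front compartments of the wooden caddy and stand all three upright on the blue mat, then take the grey lockring socket from behind them and stand it centred on top of the cassette. Only after that, put each bottle and the torch back upright in the very compartment it came from. Do not knock anything over, and leave the grease tub, the tape and the red carton where they are.

Things in the scene. Friction and masses are not known exactly. Their poses are not given: they have to be found in the camera images.
- caddy: low open caddy of light wood, fixed, 116 (x) by 226 (y) mm, 16 mm high, walls 4 mm, floor 6 mm above the bench; origin at the centre of its underside, x from the front (robot side) to the rear. Front row: three compartments side by side along y, each 60 (x) by 70 (y) mm inside, centres at x = -24 mm, y = -74, 0, +74 mm. Rear: one strip 44 (x) by 218 (y) mm inside, centre line at x = +32 mm, where the socket stands
- mat: flat square blue mat, 200 by 200 mm, 3 mm thick, with a thin white border line 15 mm inside its edge, fixed to the bench: the side area; origin at the centre of its underside, x and y along its sides
- cassette: silver bicycle sprocket cassette lying flat, big sprocket down, fixed to the bench; 105 mm across, 32 mm high; the flat central hub on top is 44 mm across with a hole too small for the socket; origin at the centre of its underside, z up
- yellow_bottle: small plastic bottle with a white cap and a yellow band on its label, 46 mm across, 86 mm high (body to 71 mm, cap 36 mm across above); loose, starts in one of the three front compartments; origin at the centre of its underside, z up
- red_cap_bottle: small white plastic bottle with a red cap, 36 mm across, 64 mm high (body to 53 mm, cap 28 mm across above); loose, starts in one of the three front compartments; origin at the centre of its underside, z up
- torch: small black torch standing on its tail, head (32 mm across) up, 107 mm high, tapering to a slightly slimmer barrel (a gripper closes to about 30 mm round it at mid height); loose, starts in one of the three front compartments; origin at the centre of its underside, z up
- socket: grey metal cassette lockring socket, round, 36 mm across (narrower neck on top), 38 mm high; loose, starts upright in the rear strip of the caddy behind the bottles; origin at the centre of its underside, z up
- tub: white grease tub with a blue lid, 86 mm across, 64 mm high, loose bystander; origin at the centre of its underside
- tape: roll of black tape lying flat, 84 mm across, 19 mm high, loose bystander; origin at the centre of its underside
- red_carton: small red carton, 52 by 68 by 24 mm, loose bystander; origin at the centre of its underside

How it is judged (in metres and radians):
On the way, in this order (a step that is already met when the one before it is completed fails the run):
1. both bottles and the torch stand on the blue mat at the same time (x of yellow_bottle in the frame of mat between -0.1 and 0.1 m and y of yellow_bottle in the frame of mat between -0.1 and 0.1 m and z of each of yellow_bottle, red_cap_bottle, torch in the frame of mat below 0.012 m and angle between each of yellow_bottle, red_cap_bottle, torch's own z axis and vertical below 0.12 rad and linear speed of each of yellow_bottle, red_cap_bottle, torch below 0.03 m/s and x of red_cap_bottle in the frame of mat between -0.1 and 0.1 m and y of red_cap_bottle in the frame of mat between -0.1 and 0.1 m and x of torch in the frame of mat between -0.1 and 0.1 m and y of torch in the frame of mat between -0.1 and 0.1 m), for 0.2 s.
2. the socket stands on the cassette while the bottles and the torch still stand on the mat (all of step 1 and horizontal distance between socket and cassette below 0.012 m and z of socket in the frame of cassette between 0.027 and 0.038 m and angle between socket's own z axis and vertical below 0.12 rad and linear speed of socket below 0.03 m/s), for 0.2 s.
At the end, for the whole second after the job is handed in: The socket stands upright on the cassette's hub, its axis within 12 mm of the cassette's; each bottle and the torch stands upright at rest on the floor of the compartment it came from, within 28 mm of its starting point (horizontal distance between socket and cassette below 0.012 m and z of socket in the frame of cassette between 0.027 and 0.038 m and angle between each of socket, yellow_bottle, red_cap_bottle, torch's own z axis and vertical below 0.12 rad and linear speed of each of socket, yellow_bottle, red_cap_bottle, torch below 0.03 m/s and distance of each of yellow_bottle, red_cap_bottle, torch from where it was at the start of the episode below 0.028 m); the robot touches nothing.
It fails at once if a bottle, the torch or the socket is knocked over (tilted more than 0.6 rad) (angle between any of yellow_bottle, red_cap_bottle, torch, socket's own z axis and vertical above 0.6 rad).
It fails at once if the grease tub, the tape or the red carton is moved by more than 20 mm (distance of any of tub, tape, red_carton from where it was at the start of the episode above 0.02 m).
It also fails if it takes over 144 s, if anything falls off the work surface, if the arm or the gripper's body presses on something with over 40 N, if the wrist force passes 120 N, or if a joint passes its speed limit or range.

### The arm

A 6-joint arm with a two-finger parallel gripper is mounted at the origin on a cart in front of the work surface, level with it; the furniture and walls round the work are solid. World frame = base frame: x ahead of the robot, y to its left, z up, the work surface at z = 0. Lengths are in mm, angles in rad, forces in N, time in s.
With the tool pointing down it reaches from about 350 to 875 mm from the base axis. Payload 4.2 kg.
Tool frame: the origin (TCP) lies midway between the tips of the shut fingers; the grasp point (between the pads) lies 19 mm behind it (arm.tcp_to_grasp is the distance from the TCP to the grasp point, in mm); z points along the fingers, y is the line along which they close (so a half turn about z gives the same grasp; the last joint's range is limited). The gripper opens to 85 mm and grips with 20 to 120 N. Pads are 22 mm wide; open, the fingers measure 114 mm over their backs; the gripper's body (76 mm by 85 mm) begins 54 mm behind the grasp point. The pads swing forward as they close: fully open they stand 13 mm farther back than shut.
Start: joints at [-1.022, 0.385, 0.008, 0, -1.194, -0.259], TCP at [178.616, -598.912, 194.912] pointing down, gripper open.
Joint ranges: [-3.14, 3.14], [-1.21, 2.06], [-1.07, 1.41], [-3.16, 2.05], [-2.99, -0.16], [-3.1, 3.1]. Speed limits (rad/s): [2.79, 2.79, 3.14, 3.14, 3.14, 3.14].

### API

Orientations are given as a unit quaternion [x, y, z, w].
In Python, from bench import arm, imaging, job, models gives the robot as it stands.
- The arm moves only by the tool arm_command, never from a script. Its argument "rows" is a list of rows, each an object with "grip": the opening, from 0 (shut) to 1 (fully open); "linear": the shift along the tool's x, y, z in mm, a list of three; "rot": the turn, a rotation vector about the tool's x, y, z in rad, a list of three. In form: [{"grip": grip, "linear": [tx, ty, tz], "rot": [rx, ry, rz]}, ...]. A call has 1 to 10 rows; each row is the pose to reach, as a shift and turn from the pose commanded when the call began, along the tool's axes at that moment; what a row does not reach only later rows make up. A row lasts 1/8 s, in which the tool goes at most 62.5 mm and 10.7 degrees, less where a joint would pass 70% of its speed; a pose out of reach is approached as far as the arm can. A call with a gripper value outside its range is refused whole. The fingers move at their own pace and stop on an object; the grip force is fixed at half the most. Time passes only in rows, so rows that repeat a pose let the fingers close. It gives the time, the measured TCP pose, the force, the opening and the grip force at its end, in the units of the state.
- arm.read_state(): the state, without advancing time (a new reading comes with each control period).
- imaging.get_image(name): name is "side" or "top"; returns a dict with "frame" (400x640x3 uint8, red, green, blue), "fx", "fy", "cx", "cy" (pixels), "extrinsics" (4x4, takes a point from world to camera coordinates). Camera axes: x right, y down, z forward; pixel columns grow to the right and rows downward; lengths in mm; the calibration is good to about 2 mm. A picture is of the moment at which its call begins. There is no depth.
- job.job_done(): hands the job in; it is judged then, once.
Trained networks look in a picture, given as the dict that the camera call returned (one of the last four; its "shot" number tells which), for a name from the list of things; names that differ only in an ending like _2 or _b are one class to them, and where a whole thing is asked for, a point or a joint stands for the part that bears it (a point fixed in the world has none). Each returns a list of dicts, best first, with "score" (0 to 1); they miss things now and then, are a little off and sometimes report something else, mostly with a low value. They report only what shows in the picture. A call takes as long as a camera call.
- models.spot_in(picture, query): "rect" ([left, top, right, bottom] in pixels, round what is visible of it).
- models.tip_of(picture, query): "pixel" ([column, row] in pixels: a listed point, or the origin of a listed thing).
The state is a dict: "clock": time; "joints": joint angles; "joint_vel": joint speeds; "joint_efforts": joint torques, N m; "position": TCP position; "ee_rot": TCP orientation; "contact_force": force on the tool from outside, world axes, zero at the start; "wrist_torque": the same for the moment, N m; "gripper_width": finger opening in mm; "grasp_force": force on a finger pad.
Only numpy, scipy, OpenCV 4.12 (cv2) and the standard library are available. Lean on these libraries where they do the work, as an engineer would, in place of code of your own. Each camera call takes 0.05 s, during which the arm holds its last target. There are 200 camera calls.

## Working session

There is one attempt and no reset: what is moved stays moved. The work goes in short steps, Python scripts to look and compute and a tool call to move; the robot and the scene stay as the last step left them, time stands still between calls to the robot, and variables do not carry over. Pictures are saved under pics/ and viewed, at most 14 in all, crops included, and the job is handed in when it is done.

Besides the shell and the picture viewer there is one more tool, called after "Request:" as name(argument=value, ...), one argument or row to a line, values as JSON. arm_command: Moves the arm, as the interface text tells. Its arguments: {"type":"object","properties":{"rows":{"type":"array"}},"required":["rows"]}

```bash
mkdir -p pics
cat > h.py <<'E'
import numpy as np, cv2
from bench import arm, imaging, job, models
N=["caddy","mat","cassette","yellow_bottle","red_cap_bottle","torch","socket","tub","tape","red_carton"]
def ray(p,px):
    E=np.array(p["extrinsics"]);R=E[:3,:3];c=-R.T@E[:3,3]
    d=R.T@np.array([(px[0]-p["cx"])/p["fx"],(px[1]-p["cy"])/p["fy"],1]);return c,d
def at_z(p,px,z):
    c,d=ray(p,px);return c+d*(z-c[2])/d[2]
def proj(p,X):
    E=np.array(p["extrinsics"]);q=E[:3,:3]@np.array(X)+E[:3,3];return [p["fx"]*q[0]/q[2]+p["cx"],p["fy"]*q[1]/q[2]+p["cy"]]
def save(p,n): cv2.imwrite("pics/"+n+".png",cv2.cvtColor(p["frame"],cv2.COLOR_RGB2BGR))
E
python3 - <<'E'
from h import *
z={"yellow_bottle":6,"red_cap_bottle":6,"torch":6,"socket":6}
for cam in ["top","side"]:
    p=imaging.get_image(cam);save(p,cam+"0");print(cam,ray(p,[320,200])[0].round())
    for n in N:
        t=models.tip_of(p,n)[:2];r=models.spot_in(p,n)[:1]
        print(n,[(np.round(a["pixel"]),round(a["score"],2),at_z(p,a["pixel"],z.get(n,0)).round(0)[:2]) for a in t],[(np.round(a["rect"]),round(a["score"],2)) for a in r])
print(arm.read_state())
E
```

```text
top [ 390.  -27. 1066.]
caddy [(array([205., 240.]), 0.62, array([506., 295.]))] [(array([163., 215., 249., 262.]), 0.83)]
mat [(array([414., 241.]), 0.61, array([ 533., -305.]))] [(array([377., 203., 450., 283.]), 0.59)]
cassette [(array([304., 219.]), 0.96, array([582.,  15.]))] [(array([289., 205., 327., 244.]), 0.74)]
yellow_bottle [(array([206., 245.]), 0.67, array([494., 291.]))] [(array([190., 237., 214., 251.]), 0.79)]
red_cap_bottle [(array([227., 247.]), 0.44, array([489., 230.]))] [(array([220., 240., 236., 254.]), 0.59)]
torch [(array([228., 245.]), 0.7, array([496., 228.])), (array([181., 242.]), 0.66, array([498., 363.]))] [(array([160., 234., 186., 250.]), 0.59)]
socket [(array([203., 226.]), 0.58, array([546., 305.])), (array([287., 154.]), 0.28, array([778.,  77.]))] [(array([332., 144., 360., 175.]), 0.72)]
tub [(array([289., 153.]), 0.74, array([783.,  72.]))] [(array([272., 133., 300., 165.]), 0.64)]
tape [(array([347., 161.]), 0.69, array([ 766., -105.])), (array([288., 152.]), 0.27, array([785.,  73.]))] [(array([332., 144., 361., 175.]), 0.64)]
red_carton [(arr
[... 1174 characters left out ...]
00,  3.84704383e-01,  7.89937738e-03, -8.42886632e-06,
       -1.19400556e+00, -2.58584767e-01]), 'joint_vel': array([ 1.26080705e-03,  5.33292473e-04, -6.29410409e-04,  6.78135399e-05,
        4.36725085e-04, -8.69699221e-05]), 'joint_efforts': array([ 7.72432650e-04, -3.92081916e+01,  1.88607609e+01,  4.19056356e+00,
       -4.02387805e-04, -1.59019976e-05]), 'position': array([ 178.62716938, -598.90526744,  194.90793155]), 'ee_rot': array([-1.44405876e-01,  9.89518541e-01,  8.08641216e-06,  8.08686289e-07]), 'contact_force': array([ 0.75746516,  0.07068606, -1.31344041]), 'wrist_torque': array([ 0.00727314,  0.04966257, -0.01659629]), 'grasp_force': 0.0, 'gripper_width': 85.4206867887871}
```

Run:
```python
import cv2,numpy as np
a=cv2.imread("pics/top0.png")[195:285,140:290];b=cv2.imread("pics/side0.png")[160:330,300:440]
a=cv2.resize(a,None,fx=4,fy=4,interpolation=2);b=cv2.resize(b,None,fx=3.4,fy=3.4,interpolation=2)
cv2.imwrite("pics/a.png",a);cv2.imwrite("pics/b.png",b)
```

```text
(no output)
```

View pics/top0.png

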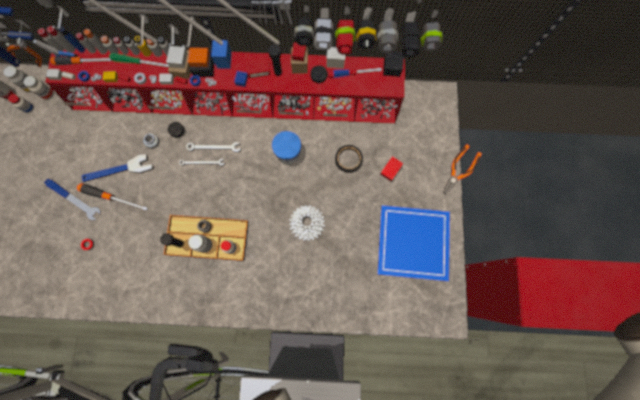

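View pics/a.png

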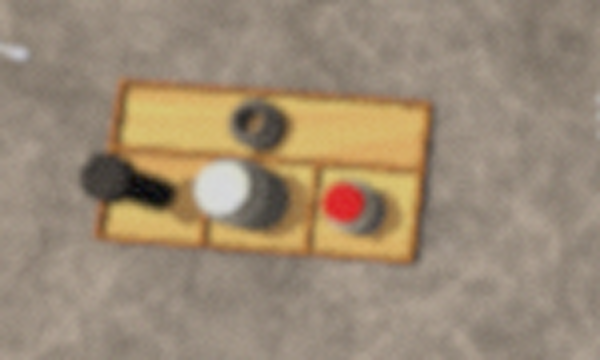

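View pics/b.png

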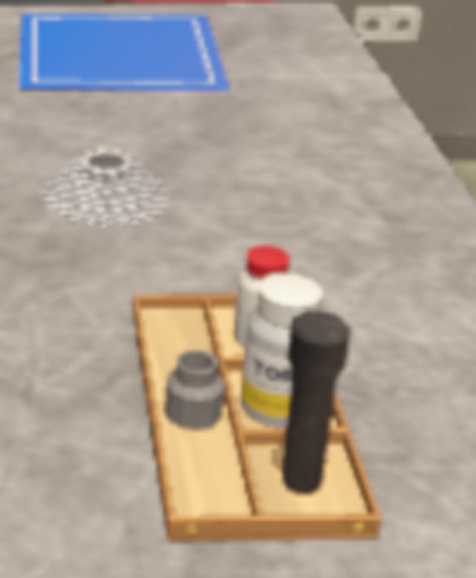

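Run:
```python
from h import *
t=imaging.get_image("top");s=imaging.get_image("side")
d={"yellow":((222,188),(291,290),92),"red":((345,204),(268,258),70),"torch":((107,176),(321,328),113),"socket":((255,125),(197,362),44)}
for k,(a,b,z) in d.items():
    A=at_z(t,(140+a[0]/4,195+a[1]/4),z);B=at_z(s,(300+b[0]/3.4,160+b[1]/3.4),z);print(k,A.round(1),B.round(1))
C=np.array([at_z(t,(140+a/4,195+b/4),16)[:2] for a,b in [(120,80),(432,100),(415,263),(97,240)]]);print(C.round(1),C.mean(0).round(1))
print("yaw",[np.arctan2(*(C[i]-C[j])[::-1]) for i,j in [(0,1),(3,2),(0,3),(1,2)]])
B=[at_z(s,(300+a/3.4,160+b/3.4),16).round(1) for a,b in [(135,297),(167,522),(380,518)]];print(B)
# mat via blue mask, cassette
for n,p in (("top",t),("side",s)):
    hsv=cv2.cvtColor(p["frame"],cv2.COLOR_RGB2HSV);m=cv2.inRange(hsv,(100,150,100),(125,255,255))
    c=max(cv2.findContours(cv2.morphologyEx(m,cv2.MORPH_CLOSE,np.ones((7,7))),0,1)[0],key=cv2.contourArea);q=cv2.approxPolyDP(c,6,True)[:,0]
    print(n,[at_z(p,x,3)[:2].round(0) for x in q])
cv2.imwrite("pics/c.png",cv2.resize(cv2.cvtColor(np.hstack([t["frame"][200:246,280:335],s["frame"][197:243,300:360]]),4),None,fx=6,fy=6,interpolation=2))
```

```text
yellow [490.9 292.5  92. ] [494.2 301.1  92. ]
red [486.3 216.   70. ] [491.  228.5  70. ]
torch [493.  360.5 113. ] [495.7 371.6 113. ]
socket [540.6 290.5  44. ] [546.4 302.8  44. ]
[[572.8 400.1]
 [568.7 174.3]
 [452.8 176.1]
 [458.2 400.9]] [513.1 287.9]
yaw [np.float64(1.5526982003165988), np.float64(1.5465277797867034), np.float64(-0.006396920805070527), np.float64(-0.015344440212027742)]
[array([569.1, 186.9,  16. ]), array([576.9, 407.4,  16. ]), array([462.5, 409.2,  16. ])]
top [array([ 628., -212.]), array([ 440., -201.]), array([ 430., -394.]), array([ 622., -404.])]
side [array([ 632., -212.]), array([ 494., -233.]), array([ 455., -341.]), array([ 622., -384.])]
```

View pics/c.png

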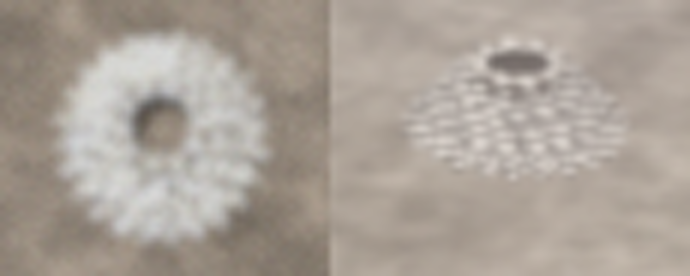

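The crops show the torch in the left compartment, the yellow bottle in the middle one and the red-cap bottle in the right one. The socket sits behind the yellow bottle. The two cameras disagree by about 10 mm in y, so I'll recheck with the gripper close by.

Request:
arm_command(
  rows=[
    {"grip":1,"linear":[-431,392,-55],"rot":[0,0,-1.28]},
    {"grip":1,"linear":[-431,392,-55],"rot":[0,0,-1.28]},
    {"grip":1,"linear":[-431,392,-55],"rot":[0,0,-1.28]},
    {"grip":1,"linear":[-431,392,-55],"rot":[0,0,-1.28]},
    {"grip":1,"linear":[-431,392,-55],"rot":[0,0,-1.28]},
    {"grip":1,"linear":[-431,392,-55],"rot":[0,0,-1.28]},
    {"grip":1,"linear":[-431,392,-55],"rot":[0,0,-1.28]},
    {"grip":1,"linear":[-431,392,-55],"rot":[0,0,-1.28]},
    {"grip":1,"linear":[-431,392,-55],"rot":[0,0,-1.28]},
    {"grip":1,"linear":[-431,392,-55],"rot":[0,0,-1.28]},
  ],
)

```text
clock: 3.45
position: [481.2, -97.4, 250.4]
ee_rot: [0.708, -0.706, 0.0, -0.001]
contact_force: [0.4, -0.3, -0.2]
gripper_width: 85.4
grasp_force: 0.0
```

Request:
arm_command(
  rows=[
    {"grip":1,"linear":[-463,-13,80],"rot":[0,0,0]},
    {"grip":1,"linear":[-463,-13,80],"rot":[0,0,0]},
    {"grip":1,"linear":[-463,-13,80],"rot":[0,0,0]},
    {"grip":1,"linear":[-463,-13,80],"rot":[0,0,0]},
    {"grip":1,"linear":[-463,-13,80],"rot":[0,0,0]},
    {"grip":1,"linear":[-463,-13,80],"rot":[0,0,0]},
    {"grip":1,"linear":[-463,-13,80],"rot":[0,0,0]},
    {"grip":1,"linear":[-463,-13,80],"rot":[0,0,0]},
    {"grip":1,"linear":[-463,-13,80],"rot":[0,0,0]},
    {"grip":1,"linear":[-463,-13,80],"rot":[0,0,0]},
  ],
)

```text
clock: 4.7
position: [493.0, 362.4, 169.9]
ee_rot: [-0.707, 0.707, -0.0, -0.0]
contact_force: [-0.1, -0.7, -0.1]
gripper_width: 85.2
grasp_force: 0.0
```

Run:
```python
from h import *
t=imaging.get_image("top");s=imaging.get_image("side");P=arm.read_state()["position"];print(P.round(1))
for z in(157,):
  for dx in (-43,0,43): print(dx,np.round(proj(t,P+[dx,0,13]),1),np.round(proj(s,P+[dx,0,13]),1))
a=t["frame"][190:275,140:260];b=s["frame"][190:320,320:440]
a=cv2.resize(a,None,fx=6,fy=6,interpolation=2)
cv2.imwrite("pics/e.png",cv2.cvtColor(cv2.resize(b,None,fx=4.6,fy=4.6,interpolation=2),4));cv2.imwrite("pics/d.png",cv2.cvtColor(a,4))
```

```text
[493.3 361.9 170.5]
-43 [152.1 253.2] [423.1 218.8]
0 [154.7 235.1] [398.7 219.2]
43 [157.3 217.5] [374.1 219.6]
```

View pics/e.png

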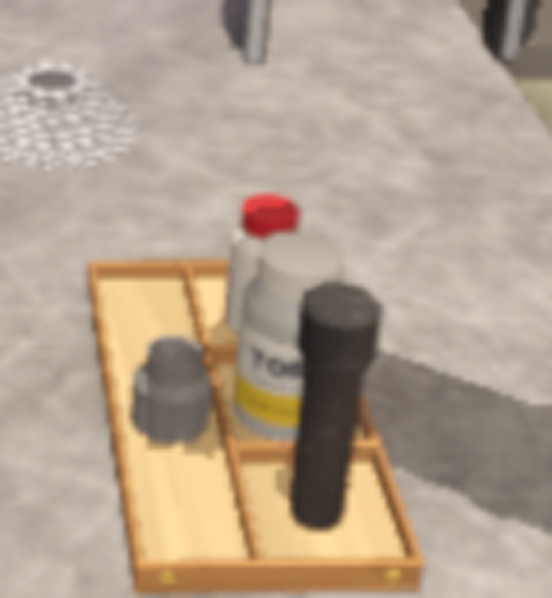

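View pics/d.png

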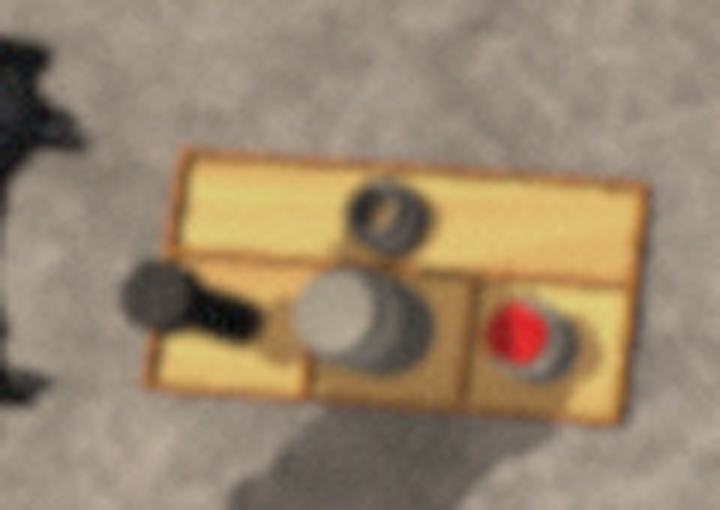

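Request:
arm_command(
  rows=[
    {"grip":1,"linear":[-4,0,60],"rot":[0,0,0]},
    {"grip":1,"linear":[-4,0,90],"rot":[0,0,0]},
    {"grip":1,"linear":[-4,0,90],"rot":[0,0,0]},
    {"grip":1,"linear":[-4,0,90],"rot":[0,0,0]},
  ],
)

```text
clock: 5.3
position: [494.4, 367.3, 82.0]
ee_rot: [-0.707, 0.708, -0.0, 0.002]
contact_force: [-0.0, -0.1, 0.5]
gripper_width: 85.6
grasp_force: 0.0
```

Run:
```python
from h import *
t=imaging.get_image("top");s=imaging.get_image("side");P=arm.read_state()["position"];print(P.round(1))
for dx in (-43,0,43): print(dx,np.round(proj(t,P+[dx,0,13]),1),np.round(proj(s,P+[dx,0,13]),1))
print([at_z(c,p,32).round(0) for c,p in((t,(306,220.2)),(s,(330.9,206.9)))])
a=t["frame"][195:275,120:240];b=s["frame"][190:320,320:440]
a=cv2.resize(a,(390,260),interpolation=2);b=cv2.resize(b,(400,433),interpolation=2)
o=np.zeros((433,790,3),np.uint8);o[:260,:390]=a;o[:,390:]=b
cv2.imwrite("pics/f.png",cv2.cvtColor(o,4))
```

```text
[494.3 367.7  82.3]
-43 [164.5 255.7] [416.9 262.9]
0 [166.7 239.2] [393.6 263.4]
43 [169.  223.1] [370.2 263.9]
[array([573.,   8.,  32.]), array([574.,  11.,  32.])]
```

View pics/f.png

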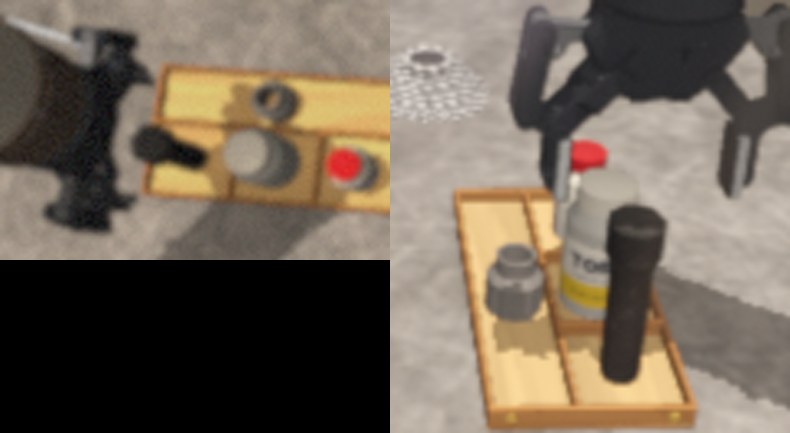

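Request:
arm_command(
  rows=[
    {"grip":1,"linear":[0,0,36],"rot":[0,0,0]},
    {"grip":1,"linear":[0,0,36],"rot":[0,0,0]},
    {"grip":0.5,"linear":[0,0,36],"rot":[0,0,0]},
    {"grip":0.5,"linear":[0,0,36],"rot":[0,0,0]},
    {"grip":0.5,"linear":[0,0,36],"rot":[0,0,0]},
    {"grip":0.5,"linear":[0,0,36],"rot":[0,0,0]},
    {"grip":0.5,"linear":[0,0,36],"rot":[0,0,0]},
  ],
)

```text
clock: 6.28
position: [493.1, 367.0, 44.1]
ee_rot: [-0.707, 0.707, 0.0, 0.0]
contact_force: [0.7, 0.6, -0.8]
gripper_width: 42.7
grasp_force: 0.0
```

Run:
```python
from h import *
t=imaging.get_image("top");s=imaging.get_image("side");st=arm.read_state();print(st["position"].round(1),st["gripper_width"])
a=t["frame"][195:275,120:240];b=s["frame"][190:320,320:440]
a=cv2.resize(a,(360,240),interpolation=2);b=cv2.resize(b,(440,477),interpolation=2)
o=np.zeros((477,800,3),np.uint8);o[:240,:360]=a;o[:,360:]=b
cv2.imwrite("pics/g.png",cv2.cvtColor(o,4))
```

```text
[493.1 366.9  43.9] 42.97166262772731
```

View pics/g.png

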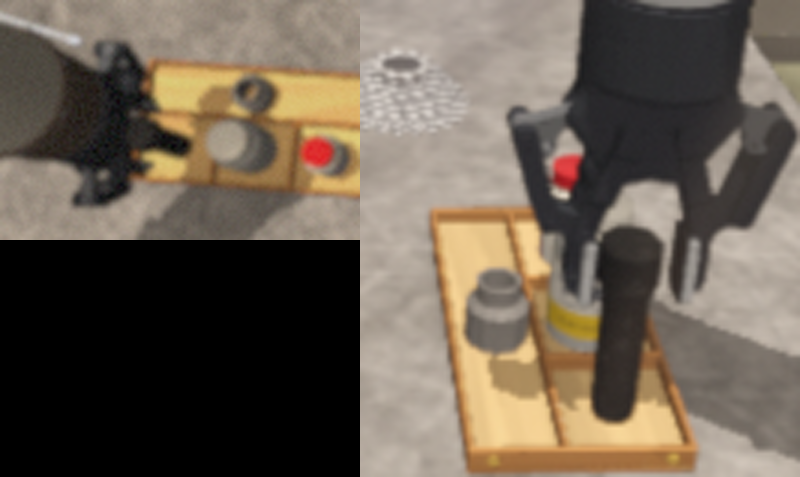

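Request:
arm_command(
  rows=[
    {"grip":0.3,"linear":[0,0,0],"rot":[0,0,0]},
    {"grip":0.2,"linear":[0,0,0],"rot":[0,0,0]},
    {"grip":0.0,"linear":[0,0,0],"rot":[0,0,0]},
    {"grip":0.0,"linear":[0,0,0],"rot":[0,0,0]},
    {"grip":0.0,"linear":[0,0,0],"rot":[0,0,0]},
    {"grip":0.0,"linear":[0,0,0],"rot":[0,0,0]},
  ],
)

```text
clock: 7.12
position: [493.4, 367.1, 44.1]
ee_rot: [-0.707, 0.707, -0.0, 0.0]
contact_force: [1.8, 0.3, 1.3]
gripper_width: 29.9
grasp_force: 59.5
```

Request:
arm_command(
  rows=[
    {"grip":0,"linear":[0,0,-20],"rot":[0,0,0]},
    {"grip":0,"linear":[0,0,-60],"rot":[0,0,0]},
    {"grip":0,"linear":[0,0,-110],"rot":[0,0,0]},
    {"grip":0,"linear":[30,0,-120],"rot":[0,0,0]},
    {"grip":0,"linear":[80,0,-120],"rot":[0,0,0]},
    {"grip":0,"linear":[140,0,-120],"rot":[0,0,0]},
    {"grip":0,"linear":[200,0,-120],"rot":[0,0,0]},
    {"grip":0,"linear":[260,0,-120],"rot":[0,0,0]},
    {"grip":0,"linear":[320,5,-120],"rot":[0,0,0]},
    {"grip":0,"linear":[380,8,-120],"rot":[0,0,0]},
  ],
)

```text
clock: 8.38
position: [482.1, -15.6, 162.5]
ee_rot: [-0.707, 0.708, 0.001, -0.001]
contact_force: [0.8, 0.1, -1.1]
gripper_width: 29.8
grasp_force: 59.4
```

Request:
arm_command(
  rows=[
    {"grip":0,"linear":[60,5,0],"rot":[0,0,0]},
    {"grip":0,"linear":[120,5,0],"rot":[0,0,0]},
    {"grip":0,"linear":[180,5,0],"rot":[0,0,0]},
    {"grip":0,"linear":[240,5,0],"rot":[0,0,0]},
    {"grip":0,"linear":[290,5,0],"rot":[0,0,0]},
    {"grip":0,"linear":[330,5,0],"rot":[0,0,0]},
    {"grip":0,"linear":[352,5,0],"rot":[0,0,0]},
    {"grip":0,"linear":[352,5,30],"rot":[0,0,0]},
    {"grip":0,"linear":[352,5,60],"rot":[0,0,0]},
    {"grip":0,"linear":[352,5,60],"rot":[0,0,0]},
  ],
)

```text
clock: 9.62
position: [476.5, -363.4, 100.7]
ee_rot: [-0.707, 0.708, 0.004, -0.001]
contact_force: [0.2, 0.2, -1.3]
gripper_width: 29.8
grasp_force: 59.5
```

Run:
```python
from h import *
t=imaging.get_image("top");s=imaging.get_image("side");st=arm.read_state();print(st["position"].round(1),st["gripper_width"])
a=t["frame"][190:300,350:480];b=s["frame"][100:230,280:400]
a=cv2.resize(a,(400,338),interpolation=2);b=cv2.resize(b,(400,433),interpolation=2)
o=np.zeros((433,800,3),np.uint8);o[:338,:400]=a;o[:,400:]=b
cv2.imwrite("pics/i.png",cv2.cvtColor(o,4))
```

```text
[ 479.4 -365.   104.3] 30.00991333874409
```

View pics/i.png

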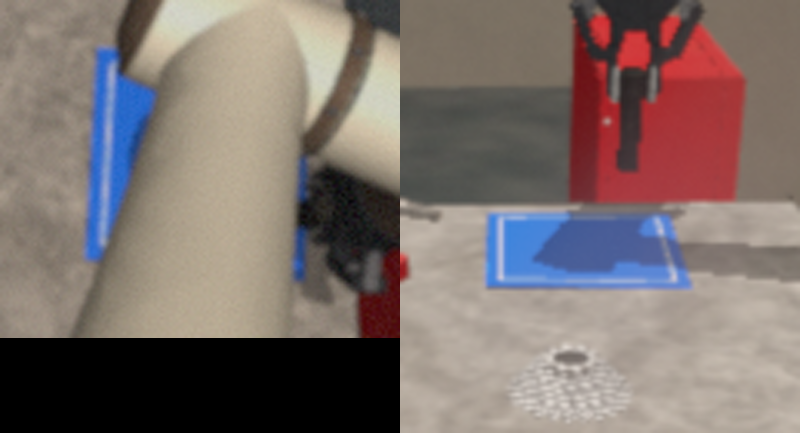

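Run:
```python
from h import *
s=imaging.get_image("side")
print(proj(s,[479,-365,66]),(280+227/3.333,100+168/3.33), proj(s,[479,-365,173]),(280+230/3.333,100+70/3.33))
for p in [(487,213),(675,213),(690,290),(485,290)]: print(at_z(s,(280+(p[0]-400)/3.333-.35,100+p[1]/3.33-.35),3).round(0))
for p in [(97,48),(88,260),(300,280)]: print(at_z(imaging.get_image("top"),(350+p[0]/3.077-.3,190+p[1]/3.073-.3),3).round(0))
```

```text
[np.float64(348.11621574519245), np.float64(149.7254444252187)] (348.1068106810681, 150.45045045045043) [np.float64(349.7261657013138), np.float64(119.48189809788798)] (349.006900690069, 121.02102102102103)
[ 626. -398.    3.]
[ 420. -394.    3.]
[ 440. -185.    3.]
[ 636. -190.    3.]
[ 633. -209.    3.]
[ 434. -202.    3.]
[ 425. -395.    3.]
```

Request:
arm_command(
  rows=[
    {"grip":0,"linear":[0,0,30],"rot":[0,0,0]},
    {"grip":0,"linear":[0,0,52],"rot":[0,0,0]},
    {"grip":0,"linear":[0,0,62],"rot":[0,0,0]},
    {"grip":0,"linear":[0,0,62],"rot":[0,0,0]},
    {"grip":0,"linear":[0,0,62],"rot":[0,0,0]},
    {"grip":0.2,"linear":[0,0,62],"rot":[0,0,0]},
  ],
)

```text
clock: 10.68
position: [479.8, -365.3, 42.7]
ee_rot: [-0.707, 0.707, -0.001, 0.0]
contact_force: [0.1, 0.6, -1.4]
gripper_width: 30.0
grasp_force: 59.9
```

Request:
arm_command(
  rows=[
    {"grip":0.4,"linear":[0,0,0],"rot":[0,0,0]},
    {"grip":0.5,"linear":[0,0,0],"rot":[0,0,0]},
    {"grip":0.7,"linear":[0,0,0],"rot":[0,0,0]},
    {"grip":0.8,"linear":[0,0,0],"rot":[0,0,0]},
    {"grip":1,"linear":[0,0,-30],"rot":[0,0,0]},
    {"grip":1,"linear":[0,0,-80],"rot":[0,0,0]},
    {"grip":1,"linear":[0,0,-130],"rot":[0,0,0]},
    {"grip":1,"linear":[-60,0,-130],"rot":[0,0,0]},
    {"grip":1,"linear":[-120,0,-130],"rot":[0,0,0]},
    {"grip":1,"linear":[-180,0,-130],"rot":[0,0,0]},
  ],
)

```text
clock: 11.92
position: [479.3, -183.6, 172.2]
ee_rot: [-0.706, 0.708, -0.0, 0.0]
contact_force: [1.3, 1.2, -0.1]
gripper_width: 85.5
grasp_force: 0.0
```

Request:
arm_command(
  rows=[
    {"grip":1,"linear":[-60,-9,0],"rot":[0,0,0]},
    {"grip":1,"linear":[-120,-9,0],"rot":[0,0,0]},
    {"grip":1,"linear":[-180,-9,0],"rot":[0,0,0]},
    {"grip":1,"linear":[-240,-9,0],"rot":[0,0,0]},
    {"grip":1,"linear":[-300,-9,0],"rot":[0,0,0]},
    {"grip":1,"linear":[-360,-9,0],"rot":[0,0,0]},
    {"grip":1,"linear":[-406,-9,0],"rot":[0,0,0]},
    {"grip":1,"linear":[-406,-9,40],"rot":[0,0,0]},
    {"grip":1,"linear":[-406,-9,80],"rot":[0,0,0]},
    {"grip":1,"linear":[-406,-9,80],"rot":[0,0,0]},
  ],
)

```text
clock: 13.18
position: [486.9, 219.4, 89.2]
ee_rot: [-0.707, 0.707, 0.0, -0.004]
contact_force: [-0.2, -0.2, 0.2]
gripper_width: 85.5
grasp_force: 0.0
```

Run:
```python
from h import *
t=imaging.get_image("top");s=imaging.get_image("side");st=arm.read_state();print(st["position"].round(1),st["gripper_width"])
a=t["frame"][190:275,150:270];b=s["frame"][190:320,310:430]
a=cv2.resize(a,(360,255),interpolation=2);b=cv2.resize(b,(440,477),interpolation=2)
o=np.zeros((477,800,3),np.uint8);o[:255,:360]=a;o[:,360:]=b
cv2.imwrite("pics/j.png",cv2.cvtColor(o,4))
```

```text
[489.8 221.2  93. ] 85.43354669348746
```

View pics/j.png

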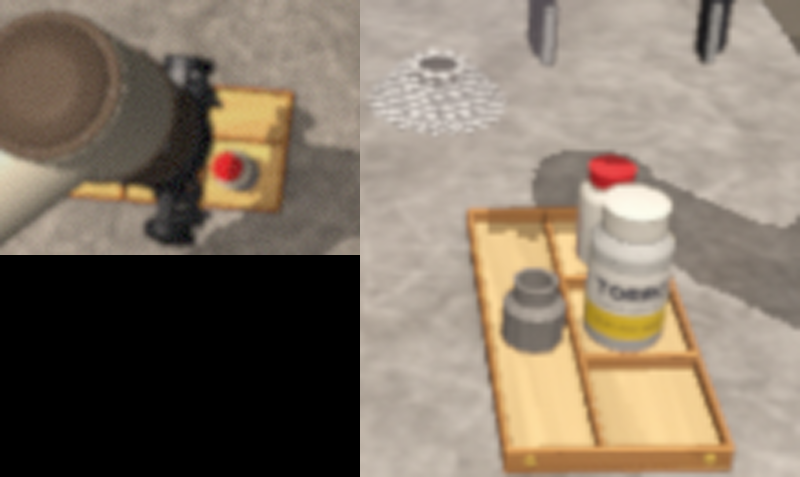

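Request:
arm_command(
  rows=[
    {"grip":1,"linear":[0,0,35],"rot":[0,0,0]},
    {"grip":1,"linear":[0,0,68],"rot":[0,0,0]},
    {"grip":0.7,"linear":[0,0,69],"rot":[0,0,0]},
    {"grip":0.5,"linear":[0,0,69],"rot":[0,0,0]},
    {"grip":0.4,"linear":[0,0,69],"rot":[0,0,0]},
    {"grip":0.3,"linear":[0,0,69],"rot":[0,0,0]},
    {"grip":0.0,"linear":[0,0,69],"rot":[0,0,0]},
    {"grip":0.0,"linear":[0,0,69],"rot":[0,0,0]},
    {"grip":0.0,"linear":[0,0,69],"rot":[0,0,0]},
    {"grip":0.0,"linear":[0,0,69],"rot":[0,0,0]},
  ],
)

```text
clock: 14.52
position: [490.1, 221.7, 25.0]
ee_rot: [-0.707, 0.707, -0.0, 0.002]
contact_force: [-2.2, -1.4, 6.9]
gripper_width: 25.7
grasp_force: 58.5
```

Run:
```python
from h import *
t=imaging.get_image("top");s=imaging.get_image("side");st=arm.read_state();print(st["position"].round(1),st["gripper_width"],st["contact_force"].round(1),st["wrist_torque"].round(2))
for n,p,r in(("t",t,(200,280,190,270)),("s",s,(190,320,320,430))):
    f=p["frame"][r[0]:r[1],r[2]:r[3]];h=cv2.cvtColor(f,cv2.COLOR_RGB2HSV);m=(cv2.inRange(h,(0,150,80),(8,255,255))|cv2.inRange(h,(172,150,80),(180,255,255)))
    y,x=np.nonzero(m);print(n,len(x),x.mean()+r[2],y.mean()+r[0],x.min()+r[2],x.max()+r[2],y.min()+r[0],y.max()+r[0])
    print("prev")
a=t["frame"][190:275,150:270];b=s["frame"][215:285,340:400]
a=cv2.resize(a,(360,255),interpolation=2);b=cv2.resize(b,(440,513),interpolation=2)
o=np.zeros((513,800,3),np.uint8);o[:255,:360]=a;o[:,360:]=b
cv2.imwrite("pics/k.png",cv2.cvtColor(o,4))
```

```text
[490.1 221.7  25. ] 25.43384820750874 [-1.8  0.4  7.8] [-0.01  0.39 -0.02]
t 34 227.41176470588235 245.20588235294116 225 230 241 249
prev
s 69 378.7826086956522 236.34782608695653 374 384 233 240
prev
```

View pics/k.png

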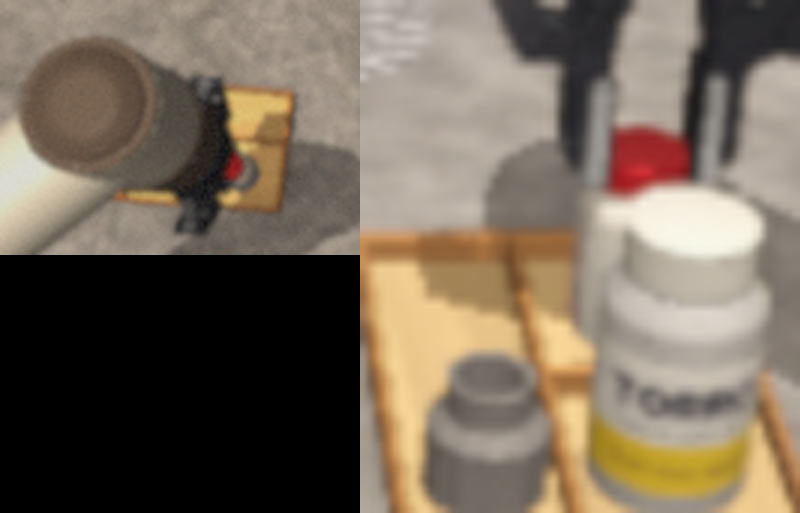

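The pads are closed on the red cap at about (650,160) in the crop. They reach about 30 mm less deep than nominal, so I'll regrip lower on the body.

Request:
arm_command(
  rows=[
    {"grip":0.5,"linear":[0,0,0],"rot":[0,0,0]},
    {"grip":0.7,"linear":[0,0,0],"rot":[0,0,0]},
    {"grip":0.8,"linear":[0,0,0],"rot":[0,0,0]},
    {"grip":0.8,"linear":[0,0,0],"rot":[0,0,0]},
    {"grip":0.8,"linear":[0,0,10],"rot":[0,0,0]},
    {"grip":0.8,"linear":[0,0,18],"rot":[0,0,0]},
    {"grip":0.6,"linear":[0,0,18],"rot":[0,0,0]},
    {"grip":0.5,"linear":[0,0,18],"rot":[0,0,0]},
    {"grip":0.4,"linear":[0,0,18],"rot":[0,0,0]},
    {"grip":0.3,"linear":[0,0,18],"rot":[0,0,0]},
  ],
)

```text
clock: 15.88
position: [489.4, 221.3, 5.5]
ee_rot: [-0.707, 0.707, -0.0, 0.001]
contact_force: [-0.2, -0.0, 1.6]
gripper_width: 32.7
grasp_force: 59.4
```

Request:
arm_command(
  rows=[
    {"grip":0.2,"linear":[0,0,0],"rot":[0,0,0]},
    {"grip":0.0,"linear":[0,0,0],"rot":[0,0,0]},
    {"grip":0.0,"linear":[0,0,0],"rot":[0,0,0]},
    {"grip":0.0,"linear":[0,0,0],"rot":[0,0,0]},
  ],
)

```text
clock: 16.38
position: [489.4, 221.3, 5.4]
ee_rot: [-0.707, 0.707, -0.0, 0.001]
contact_force: [0.4, 0.4, 5.0]
gripper_width: 32.5
grasp_force: 59.8
```

Request:
arm_command(
  rows=[
    {"grip":0,"linear":[0,0,-10],"rot":[0,0,0]},
    {"grip":0,"linear":[0,0,-30],"rot":[0,0,0]},
    {"grip":0,"linear":[0,0,-40],"rot":[0,0,0]},
    {"grip":0,"linear":[0,0,-40],"rot":[0,0,0]},
  ],
)

```text
clock: 16.88
position: [489.0, 221.0, 45.4]
ee_rot: [-0.707, 0.708, 0.0, 0.001]
contact_force: [0.4, -0.9, -0.4]
gripper_width: 32.5
grasp_force: 59.8
```

Run:
```python
from h import *
t=imaging.get_image("top");s=imaging.get_image("side");st=arm.read_state();print(st["position"].round(1),st["gripper_width"],st["contact_force"].round(1),st["wrist_torque"].round(2))
a=t["frame"][205:265,190:260];b=s["frame"][205:275,340:400]
a=cv2.resize(a,(360,308),interpolation=2);b=cv2.resize(b,(440,513),interpolation=2)
o=np.zeros((513,800,3),np.uint8);o[:308,:360]=a;o[:,360:]=b
cv2.imwrite("pics/l.png",cv2.cvtColor(o,4))
```

```text
[488.4 220.5  44.4] 32.58428949349371 [ 0.2  0.  -1.5] [-0.02 -0.01 -0.  ]
```

View pics/l.png

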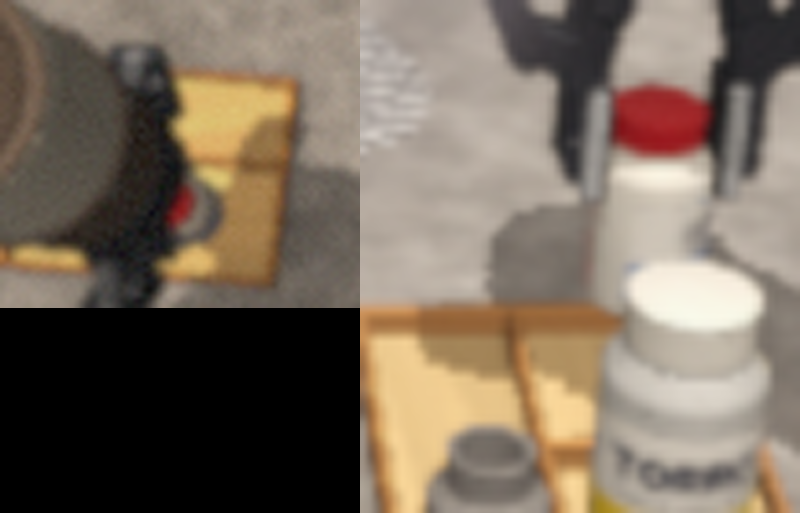

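Request:
arm_command(
  rows=[
    {"grip":0,"linear":[0,0,-40],"rot":[0,0,0]},
    {"grip":0,"linear":[20,0,-85],"rot":[0,0,0]},
    {"grip":0,"linear":[70,0,-90],"rot":[0,0,0]},
    {"grip":0,"linear":[130,8,-90],"rot":[0,0,0]},
    {"grip":0,"linear":[190,8,-90],"rot":[0,0,0]},
    {"grip":0,"linear":[250,8,-90],"rot":[0,0,0]},
    {"grip":0,"linear":[310,8,-90],"rot":[0,0,0]},
    {"grip":0,"linear":[370,8,-90],"rot":[0,0,0]},
    {"grip":0,"linear":[425,8,-90],"rot":[0,0,0]},
    {"grip":0,"linear":[466,8,-90],"rot":[0,0,0]},
  ],
)

```text
clock: 18.23
position: [479.5, -247.1, 133.8]
ee_rot: [-0.706, 0.708, 0.001, -0.0]
contact_force: [0.6, 0.4, -0.4]
gripper_width: 32.7
grasp_force: 60.0
```

Request:
arm_command(
  rows=[
    {"grip":0,"linear":[0,0,0],"rot":[0,0,0]},
    {"grip":0,"linear":[0,0,0],"rot":[0,0,0]},
    {"grip":0,"linear":[0,0,50],"rot":[0,0,0]},
    {"grip":0,"linear":[0,0,100],"rot":[0,0,0]},
    {"grip":0,"linear":[0,0,115],"rot":[0,0,0]},
    {"grip":0,"linear":[0,0,115],"rot":[0,0,0]},
    {"grip":0,"linear":[0,0,115],"rot":[0,0,0]},
  ],
)

```text
clock: 19.1
position: [482.3, -245.2, 21.8]
ee_rot: [0.707, -0.707, 0.002, -0.001]
contact_force: [0.6, -0.2, 1.0]
gripper_width: 32.2
grasp_force: 60.0
```

Request:
arm_command(
  rows=[
    {"grip":0,"linear":[0,0,10],"rot":[0,0,0]},
    {"grip":0,"linear":[0,0,16],"rot":[0,0,0]},
    {"grip":0,"linear":[0,0,16],"rot":[0,0,0]},
    {"grip":0,"linear":[0,0,16],"rot":[0,0,0]},
  ],
)

```text
clock: 19.6
position: [480.6, -245.2, 4.0]
ee_rot: [-0.707, 0.707, -0.0, 0.0]
contact_force: [-0.2, 1.3, -1.4]
gripper_width: 32.2
grasp_force: 60.0
```

Request:
arm_command(
  rows=[
    {"grip":0,"linear":[0,0,1],"rot":[0,0,0]},
    {"grip":0.4,"linear":[0,0,1],"rot":[0,0,0]},
    {"grip":0.6,"linear":[0,0,1],"rot":[0,0,0]},
    {"grip":0.8,"linear":[0,0,1],"rot":[0,0,0]},
    {"grip":0.9,"linear":[0,0,1],"rot":[0,0,0]},
    {"grip":1,"linear":[0,0,-30],"rot":[0,0,0]},
    {"grip":1,"linear":[0,0,-80],"rot":[0,0,0]},
    {"grip":1,"linear":[0,0,-130],"rot":[0,0,0]},
    {"grip":1,"linear":[-30,0,-146],"rot":[0,0,0]},
    {"grip":1,"linear":[-72,-2,-146],"rot":[0,0,0]},
  ],
)

```text
clock: 20.85
position: [483.6, -173.0, 152.0]
ee_rot: [-0.706, 0.708, -0.002, 0.001]
contact_force: [-0.9, 0.0, -0.4]
gripper_width: 85.1
grasp_force: 0.0
```

Request:
arm_command(
  rows=[
    {"grip":1,"linear":[-60,-10,0],"rot":[0,0,-0.17]},
    {"grip":1,"linear":[-120,-10,0],"rot":[0,0,-0.34]},
    {"grip":1,"linear":[-180,-10,0],"rot":[0,0,-0.51]},
    {"grip":1,"linear":[-240,-10,0],"rot":[0,0,-0.68]},
    {"grip":1,"linear":[-300,-10,0],"rot":[0,0,-0.86]},
    {"grip":1,"linear":[-360,-10,0],"rot":[0,0,-1.04]},
    {"grip":1,"linear":[-415,-10,0],"rot":[0,0,-1.22]},
    {"grip":1,"linear":[-450,-10,0],"rot":[0,0,-1.4]},
    {"grip":1,"linear":[-470,-10,0],"rot":[0,0,-1.571]},
    {"grip":1,"linear":[-470,-10,0],"rot":[0,0,-1.571]},
  ],
)

```text
clock: 22.1
position: [492.7, 298.1, 149.5]
ee_rot: [1.0, 0.0, -0.0, 0.0]
contact_force: [0.4, -0.4, -0.3]
gripper_width: 85.1
grasp_force: 0.0
```

Run:
```python
from h import *
s=imaging.get_image("side");t=imaging.get_image("top");print(arm.read_state()["position"].round(1),arm.read_state()["ee_rot"].round(3))
for n,z in(("torch",3),("red_cap_bottle",3),("yellow_bottle",6),("socket",6)):
  for p in(t,s):
    print(n,[(np.round(a["pixel"]),round(a["score"],2),at_z(p,a["pixel"],z).round(0)[:2]) for a in models.tip_of(p,n)[:2]],[(np.round(a["rect"]),round(a["score"],2)) for a in models.spot_in(p,n)[:1]])
```

```text
[492.7 296.4 149.7] [ 1.    -0.001 -0.     0.   ]
torch [(array([439., 260.]), 0.76, array([ 480., -375.]))] [(array([434., 249., 456., 265.]), 0.6)]
torch [(array([347., 168.]), 0.65, array([ 480., -356.]))] [(array([344., 140., 352., 171.]), 0.47)]
red_cap_bottle [(array([390., 258.]), 0.76, array([ 481., -235.]))] [(array([385., 250., 404., 263.]), 0.75)]
red_cap_bottle [(array([351., 181.]), 0.66, array([ 485., -233.]))] [(array([345., 159., 359., 181.]), 0.71)]
yellow_bottle [(array([210., 247.]), 0.6, array([488., 277.]))] [(array([192., 238., 215., 252.]), 0.64)]
yellow_bottle [(array([381., 280.]), 0.7, array([495., 300.]))] [(array([370., 241., 395., 288.]), 0.92)]
socket [(array([392., 171.]), 0.61, array([ 739., -239.])), (array([203., 225.]), 0.55, array([550., 306.]))] []
socket [(array([357., 284.]), 0.89, array([547., 309.]))] [(array([351., 266., 366., 287.]), 0.72)]
```

Request:
arm_command(
  rows=[
    {"grip":1,"linear":[0,-3,50],"rot":[0,0,0]},
    {"grip":1,"linear":[0,-3,100],"rot":[0,0,0]},
    {"grip":1,"linear":[0,-3,130],"rot":[0,0,0]},
    {"grip":1,"linear":[0,-3,130],"rot":[0,0,0]},
    {"grip":0.8,"linear":[0,-3,130],"rot":[0,0,0]},
    {"grip":0.7,"linear":[0,-3,130],"rot":[0,0,0]},
    {"grip":0.6,"linear":[0,-3,130],"rot":[0,0,0]},
    {"grip":0.5,"linear":[0,-3,130],"rot":[0,0,0]},
    {"grip":0.4,"linear":[0,-3,130],"rot":[0,0,0]},
    {"grip":0.3,"linear":[0,-3,130],"rot":[0,0,0]},
  ],
)

```text
clock: 24.25
position: [493.8, 300.2, 21.6]
ee_rot: [1.0, -0.0, 0.001, -0.0]
contact_force: [-0.4, -1.5, 6.0]
gripper_width: 43.0
grasp_force: 59.8
```

Request:
arm_command(
  rows=[
    {"grip":0.1,"linear":[0,0,0],"rot":[0,0,0]},
    {"grip":0,"linear":[0,0,0],"rot":[0,0,0]},
    {"grip":0,"linear":[0,0,0],"rot":[0,0,0]},
  ],
)

```text
clock: 24.62
position: [493.8, 300.2, 21.6]
ee_rot: [1.0, -0.0, 0.001, -0.0]
contact_force: [-0.8, -1.9, 6.0]
gripper_width: 43.0
grasp_force: 59.8
```

Run:
```python
from h import *
s=imaging.get_image("side");p=s
st=arm.read_state();print(st["position"].round(1),st["gripper_width"],st["contact_force"].round(1))
for n,z in(("yellow_bottle",6),("socket",6)):
    print(n,[(np.round(a["pixel"]),round(a["score"],2),at_z(p,a["pixel"],z).round(0)[:2]) for a in models.tip_of(p,n)[:2]],[(np.round(a["rect"]),round(a["score"],2)) for a in models.spot_in(p,n)[:1]])
```

```text
[493.8 300.2  21.6] 42.840811062950245 [-1.3 -1.3  6.4]
yellow_bottle [(array([381., 279.]), 0.96, array([495., 295.])), (array([335., 177.]), 0.35, array([ 535., -258.]))] [(array([371., 244., 398., 288.]), 0.68)]
socket [(array([356., 280.]), 0.69, array([547., 297.]))] [(array([350., 263., 367., 288.]), 0.71)]
```

Request:
arm_command(
  rows=[
    {"grip":0,"linear":[0,0,-20],"rot":[0,0,0]},
    {"grip":0,"linear":[0,0,-70],"rot":[0,0,0]},
    {"grip":0,"linear":[0,20,-115],"rot":[0,0,0]},
    {"grip":0,"linear":[10,75,-120],"rot":[0,0,0]},
    {"grip":0,"linear":[20,130,-120],"rot":[0,0,0]},
    {"grip":0,"linear":[30,190,-120],"rot":[0,0,0]},
    {"grip":0,"linear":[40,250,-120],"rot":[0,0,0]},
    {"grip":0,"linear":[50,310,-120],"rot":[0,0,0]},
    {"grip":0,"linear":[60,370,-120],"rot":[0,0,0]},
    {"grip":0,"linear":[70,430,-120],"rot":[0,0,0]},
  ],
)

```text
clock: 26.12
position: [562.7, -132.0, 140.1]
ee_rot: [1.0, -0.0, 0.0, -0.0]
contact_force: [1.1, 0.0, -1.1]
gripper_width: 42.8
grasp_force: 61.0
```

Request:
arm_command(
  rows=[
    {"grip":0,"linear":[10,60,0],"rot":[0,0,0]},
    {"grip":0,"linear":[21,115,0],"rot":[0,0,0]},
    {"grip":0,"linear":[21,155,0],"rot":[0,0,0]},
    {"grip":0,"linear":[21,173,0],"rot":[0,0,0]},
    {"grip":0,"linear":[21,173,0],"rot":[0,0,0]},
    {"grip":0,"linear":[21,173,50],"rot":[0,0,0]},
    {"grip":0,"linear":[21,173,90],"rot":[0,0,0]},
    {"grip":0,"linear":[21,173,110],"rot":[0,0,0]},
    {"grip":0,"linear":[21,173,110],"rot":[0,0,0]},
    {"grip":0,"linear":[21,173,110],"rot":[0,0,0]},
  ],
)

```text
clock: 27.38
position: [584.8, -302.5, 31.4]
ee_rot: [1.0, 0.0, 0.001, 0.0]
contact_force: [0.4, 0.0, 0.1]
gripper_width: 42.5
grasp_force: 61.0
```

Lower the remaining 12 mm, release and retreat.

Request:
arm_command(
  rows=[
    {"grip":0,"linear":[0,0,8],"rot":[0,0,0]},
    {"grip":0,"linear":[0,0,12],"rot":[0,0,0]},
    {"grip":0,"linear":[0,0,12],"rot":[0,0,0]},
    {"grip":0,"linear":[0,0,12],"rot":[0,0,0]},
    {"grip":0.5,"linear":[0,0,12],"rot":[0,0,0]},
    {"grip":0.7,"linear":[0,0,12],"rot":[0,0,0]},
    {"grip":0.9,"linear":[0,0,12],"rot":[0,0,0]},
    {"grip":1,"linear":[0,0,12],"rot":[0,0,0]},
    {"grip":1,"linear":[0,0,0],"rot":[0,0,0]},
  ],
)

```text
clock: 28.5
position: [582.6, -303.0, 29.0]
ee_rot: [1.0, -0.001, -0.001, -0.0]
contact_force: [0.3, 0.1, 0.1]
gripper_width: 84.9
grasp_force: 0.0
```

Request:
arm_command(
  rows=[
    {"grip":1,"linear":[0,0,-50],"rot":[0,0,0]},
    {"grip":1,"linear":[0,0,-100],"rot":[0,0,0]},
    {"grip":1,"linear":[0,0,-130],"rot":[0,0,0]},
    {"grip":1,"linear":[-5,-60,-130],"rot":[0,0,0]},
    {"grip":1,"linear":[-10,-120,-130],"rot":[0,0,0]},
    {"grip":1,"linear":[-15,-180,-130],"rot":[0,0,0]},
    {"grip":1,"linear":[-20,-240,-130],"rot":[0,0,0]},
    {"grip":1,"linear":[-25,-300,-130],"rot":[0,0,0]},
    {"grip":1,"linear":[-30,-360,-130],"rot":[0,0,0]},
    {"grip":1,"linear":[-30,-360,-130],"rot":[0,0,0]},
  ],
)

```text
clock: 29.75
position: [553.9, 60.5, 161.1]
ee_rot: [1.0, 0.003, 0.001, -0.0]
contact_force: [-0.7, -0.2, 0.5]
gripper_width: 85.4
grasp_force: 0.0
```

```bash
cat > look.py <<'E'
from h import *
import sys
s=imaging.get_image("side");t=imaging.get_image("top");st=arm.read_state();print(st["position"].round(1),st["gripper_width"],st["contact_force"].round(1))
for a in sys.argv[1:]:
  n,z=a.split(":")
  for p in(t,s):
    print(n,[(np.round(a["pixel"],1),round(a["score"],2),at_z(p,a["pixel"],float(z)).round(0)[:2]) for a in models.tip_of(p,n)[:2]],[(np.round(a["rect"]),round(a["score"],2)) for a in models.spot_in(p,n)[:1]])
E
python3 look.py torch:3 red_cap_bottle:3 yellow_bottle:3 socket:6 cassette:0
```

```text
[553.9  57.4 160.7] 85.44611183168658 [ 0.3 -0.2 -0.3]
torch [(array([434.2, 259.8]), 0.52, array([ 482., -360.]))] [(array([435., 253., 454., 264.]), 0.72)]
torch [(array([344.9, 168.5]), 0.37, array([ 490., -346.])), (array([366.7, 281.3]), 0.21, array([525., 298.]))] [(array([341., 160., 351., 171.]), 0.45)]
red_cap_bottle [(array([390.5, 256.3]), 0.47, array([ 486., -237.])), (array([305.4, 222.3]), 0.44, array([572.,  10.]))] [(array([388., 250., 404., 263.]), 0.6)]
red_cap_bottle [(array([348.4, 181.6]), 0.68, array([ 493., -228.]))] []
yellow_bottle [(array([417.9, 224. ]), 0.53, array([ 582., -316.]))] [(array([408., 212., 434., 231.]), 0.77)]
yellow_bottle [(array([319.4, 173.6]), 0.88, array([ 583., -300.]))] [(array([312., 148., 325., 178.]), 0.66)]
socket [] [(array([410., 215., 433., 230.]), 0.27)]
socket [(array([358.5, 281.7]), 0.92, array([543., 303.]))] [(array([347., 265., 367., 288.]), 0.91)]
cassette [(array([306. , 219.1]), 0.63, array([582.,   9.]))] [(array([293., 208., 327., 241.]), 0.77)]
cassette [(array([328.1, 218.4]), 0.92, array([581.,  17.]))] [(array([311., 200., 348., 227.]), 0.87)]
```

Request:
arm_command(
  rows=[
    {"grip":1,"linear":[-9,-60,0],"rot":[0,0,0]},
    {"grip":1,"linear":[-9,-120,0],"rot":[0,0,0]},
    {"grip":1,"linear":[-9,-180,0],"rot":[0,0,0]},
    {"grip":1,"linear":[-9,-230,40],"rot":[0,0,0]},
    {"grip":1,"linear":[-9,-245,90],"rot":[0,0,0]},
    {"grip":1,"linear":[-9,-245,130],"rot":[0,0,0]},
    {"grip":1,"linear":[-9,-245,151],"rot":[0,0,0]},
    {"grip":1,"linear":[-9,-245,156],"rot":[0,0,0]},
    {"grip":1,"linear":[-9,-245,160],"rot":[0,0,0]},
    {"grip":1,"linear":[-9,-245,160],"rot":[0,0,0]},
  ],
)

```text
clock: 32.1
position: [545.6, 302.2, 0.9]
ee_rot: [1.0, -0.0, 0.001, -0.001]
contact_force: [0.2, -0.0, 0.3]
gripper_width: 85.7
grasp_force: 0.0
```

Run:
```python
from h import *
s=imaging.get_image("side");st=arm.read_state();print(st["position"].round(1),st["gripper_width"],st["contact_force"].round(1))
b=cv2.resize(s["frame"][210:320,325:425],(500,550),interpolation=2)
cv2.imwrite("pics/m.png",cv2.cvtColor(b,4))
```

```text
[545.6 302.3   1. ] 85.1414849481821 [-0.   0.4 -0.8]
```

View pics/m.png

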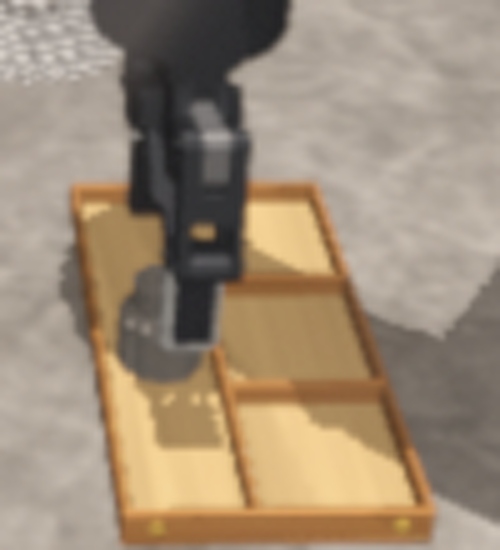

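Run:
```python
from h import *
s=imaging.get_image("side")
c=lambda X:np.round((np.array(proj(s,X))-[325,210])*5,0)
for z in(14,30,40,50): print(z,c([545.6,345,z]),c([545.6,352,z]))
for X in([545,302,6],[545,302,44],[553,302,25],[545,302,25],[500,300,6]): print(X,c(X))
```

```text
14 [179. 409.] [182. 420.]
30 [181. 376.] [184. 387.]
40 [183. 355.] [186. 366.]
50 [185. 334.] [188. 345.]
[545, 302, 6] [162. 357.]
[545, 302, 44] [168. 281.]
[553, 302, 25] [145. 320.]
[545, 302, 25] [165. 320.]
[500, 300, 6] [269. 352.]
```

The finger tip is at (192,345) and the socket at (160,320). The tip is about 45 mm above the TCP, so I go 14 mm lower and 2 mm in x, then close.

Request:
arm_command(
  rows=[
    {"grip":1,"linear":[2,0,7],"rot":[0,0,0]},
    {"grip":1,"linear":[2,0,14],"rot":[0,0,0]},
    {"grip":0.8,"linear":[2,0,14],"rot":[0,0,0]},
    {"grip":0.7,"linear":[2,0,14],"rot":[0,0,0]},
    {"grip":0.6,"linear":[2,0,14],"rot":[0,0,0]},
    {"grip":0.5,"linear":[2,0,14],"rot":[0,0,0]},
    {"grip":0.4,"linear":[2,0,14],"rot":[0,0,0]},
    {"grip":0.2,"linear":[2,0,14],"rot":[0,0,0]},
    {"grip":0,"linear":[2,0,14],"rot":[0,0,0]},
    {"grip":0,"linear":[2,0,14],"rot":[0,0,0]},
  ],
)

```text
clock: 33.45
position: [547.2, 301.9, -13.4]
ee_rot: [1.0, -0.0, 0.0, -0.0]
contact_force: [-1.0, -1.5, 5.4]
gripper_width: 32.8
grasp_force: 59.2
```

Request:
arm_command(
  rows=[
    {"grip":0,"linear":[0,0,0],"rot":[0,0,0]},
    {"grip":0,"linear":[0,0,0],"rot":[0,0,0]},
  ],
)

```text
clock: 33.7
position: [547.2, 301.8, -13.4]
ee_rot: [1.0, -0.0, 0.0, -0.0]
contact_force: [-1.4, -0.4, 4.8]
gripper_width: 32.3
grasp_force: 59.2
```

Request:
arm_command(
  rows=[
    {"grip":0,"linear":[0,0,-20],"rot":[0,0,0]},
    {"grip":0,"linear":[0,0,-70],"rot":[0,0,0]},
    {"grip":0,"linear":[5,20,-110],"rot":[0,0,0]},
    {"grip":0,"linear":[15,80,-110],"rot":[0,0,0]},
    {"grip":0,"linear":[20,140,-110],"rot":[0,0,0]},
    {"grip":0,"linear":[27,200,-110],"rot":[0,0,0]},
    {"grip":0,"linear":[27,250,-110],"rot":[0,0,0]},
    {"grip":0,"linear":[27,280,-110],"rot":[0,0,0]},
    {"grip":0,"linear":[27,292,-100],"rot":[0,0,0]},
    {"grip":0,"linear":[27,292,-70],"rot":[0,0,0]},
  ],
)

```text
clock: 34.95
position: [575.1, 9.7, 56.1]
ee_rot: [1.0, -0.001, 0.002, -0.001]
contact_force: [0.1, 0.3, -2.4]
gripper_width: 32.7
grasp_force: 59.9
```

Request:
arm_command(
  rows=[
    {"grip":0,"linear":[0,0,0],"rot":[0,0,0]},
    {"grip":0,"linear":[0,0,0],"rot":[0,0,0]},
  ],
)

```text
clock: 35.2
position: [574.4, 10.5, 56.2]
ee_rot: [1.0, 0.0, 0.0, 0.0]
contact_force: [-0.5, -0.2, -0.0]
gripper_width: 32.5
grasp_force: 59.9
```

Run:
```python
from h import *
t=imaging.get_image("top");s=imaging.get_image("side");st=arm.read_state();print(st["position"].round(1),st["gripper_width"],st["contact_force"].round(1))
P=st["position"];print("hub z32 top",at_z(t,(306,220.2),32).round(1),"rim top z2",at_z(t,(306.6,222.3),2).round(1))
c=lambda X:np.round((np.array(proj(s,X))-[300,165])*7+[0,0],0)
zb=P[2]+13.4+6
for z in (zb,zb+38): print("socket pred",c([P[0],P[1],z]))
for X in([574,10,32],[574,10,0],[574,10-22,32],[574,32,32],[552,10,32],[596,10,32]): print(X,c(X))
b=s["frame"][165:240,300:365];b=cv2.resize(b,None,fx=7,fy=7,interpolation=2)
cv2.imwrite("pics/n.png",cv2.cvtColor(b,4))
```

```text
[574.7  10.6  56.9] 32.50773220665217 [ 0.1  0.3 -1. ]
hub z32 top [573.    7.5  32. ] rim top z2 [572.3   6.4   2. ]
socket pred [217. 188.]
socket pred [220.  94.]
[574, 10, 32] [215. 292.]
[574, 10, 0] [212. 365.]
[574, -12, 32] [210. 267.]
[574, 32, 32] [220. 318.]
[552, 10, 32] [272. 291.]
[596, 10, 32] [158. 293.]
```

View pics/n.png

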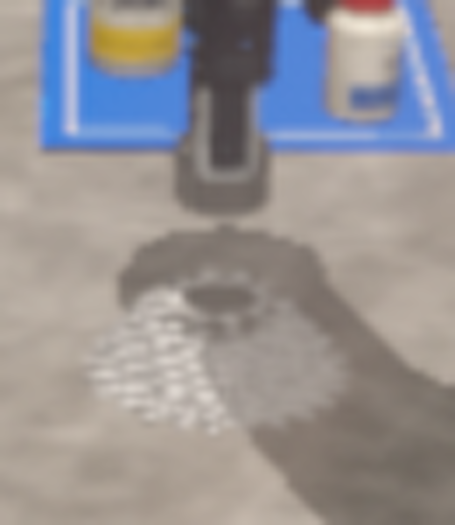

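The socket is centred at column 222 and the hub hole is at (220,297). They are aligned to within 1–2 mm, so I lower it.

Request:
arm_command(
  rows=[
    {"grip":0,"linear":[0,-1,20],"rot":[0,0,0]},
    {"grip":0,"linear":[0,-1,35],"rot":[0,0,0]},
    {"grip":0,"linear":[0,-1,41],"rot":[0,0,0]},
    {"grip":0,"linear":[0,-1,43],"rot":[0,0,0]},
    {"grip":0,"linear":[0,-1,43],"rot":[0,0,0]},
    {"grip":0,"linear":[0,-1,43],"rot":[0,0,0]},
  ],
)

```text
clock: 36.05
position: [574.2, 10.9, 13.4]
ee_rot: [1.0, -0.0, 0.001, -0.0]
contact_force: [1.0, 0.2, -1.0]
gripper_width: 32.4
grasp_force: 59.9
```

Request:
arm_command(
  rows=[
    {"grip":0,"linear":[0,0,1],"rot":[0,0,0]},
    {"grip":0,"linear":[0,0,1],"rot":[0,0,0]},
    {"grip":0.4,"linear":[0,0,1],"rot":[0,0,0]},
    {"grip":0.6,"linear":[0,0,1],"rot":[0,0,0]},
    {"grip":0.8,"linear":[0,0,1],"rot":[0,0,0]},
    {"grip":1,"linear":[0,0,1],"rot":[0,0,0]},
    {"grip":1,"linear":[0,0,-40],"rot":[0,0,0]},
    {"grip":1,"linear":[0,0,-90],"rot":[0,0,0]},
    {"grip":1,"linear":[0,0,-140],"rot":[0,0,0]},
    {"grip":1,"linear":[-20,0,-150],"rot":[0,0,0]},
  ],
)

```text
clock: 37.3
position: [556.7, 11.3, 166.9]
ee_rot: [1.0, -0.0, 0.004, -0.001]
contact_force: [-0.4, 0.4, -0.3]
gripper_width: 85.3
grasp_force: 0.0
```

Request:
arm_command(
  rows=[
    {"grip":1,"linear":[0,50,0],"rot":[0,0,0]},
    {"grip":1,"linear":[10,110,0],"rot":[0,0,0]},
    {"grip":1,"linear":[20,170,0],"rot":[0,0,0]},
    {"grip":1,"linear":[30,220,0],"rot":[0,0,0]},
    {"grip":1,"linear":[30,220,0],"rot":[0,0,0]},
  ],
)

```text
clock: 37.92
position: [583.4, -212.4, 161.9]
ee_rot: [1.0, -0.003, -0.001, 0.0]
contact_force: [-0.3, 0.5, -0.5]
gripper_width: 85.7
grasp_force: 0.0
```

```bash
python3 look.py socket:32 yellow_bottle:3 torch:3 red_cap_bottle:3
python3 - <<'E'
from h import *
# template-ish: dark-grey socket on hub, side view colour mean columns
s=imaging.get_image("side");print(np.round(proj(s,[573,12,32]),1),np.round(proj(s,[573,12,70]),1))
E
```

```text
[ 583.2 -209.6  162.3] 85.60769465939582 [-0.3  1.  -0.1]
socket [] []
socket [(array([331.7, 210.7]), 0.52, array([574.,  33.]))] [(array([326., 194., 338., 211.]), 0.69)]
yellow_bottle [(array([420.2, 224.3]), 0.63, array([ 582., -322.]))] [(array([410., 210., 432., 229.]), 0.55)]
yellow_bottle [(array([313.3, 173.1]), 0.76, array([ 604., -305.])), (array([329.5, 213.5]), 0.48, array([575.,  -6.]))] [(array([311., 147., 326., 176.]), 0.68)]
torch [(array([439.7, 263.2]), 0.58, array([ 473., -375.]))] [(array([434., 250., 456., 266.]), 0.49)]
torch [(array([347.2, 166.3]), 0.58, array([ 479., -368.]))] [(array([346., 139., 352., 168.]), 0.54)]
red_cap_bottle [(array([391.6, 254.4]), 0.53, array([ 491., -240.]))] [(array([385., 248., 406., 266.]), 0.6)]
red_cap_bottle [(array([349.6, 179.4]), 0.49, array([ 487., -247.]))] [(array([345., 162., 359., 183.]), 0.71)]
[331.2 207. ] [331.6 194.2]
```

Request:
arm_command(
  rows=[
    {"grip":1,"linear":[1,50,0],"rot":[0,0,0]},
    {"grip":1,"linear":[1,93,0],"rot":[0,0,0]},
    {"grip":1,"linear":[1,93,0],"rot":[0,0,0]},
    {"grip":1,"linear":[1,93,50],"rot":[0,0,0]},
    {"grip":1,"linear":[1,93,100],"rot":[0,0,0]},
    {"grip":1,"linear":[1,93,135],"rot":[0,0,0]},
    {"grip":1,"linear":[1,93,142],"rot":[0,0,0]},
    {"grip":1,"linear":[1,93,142],"rot":[0,0,0]},
  ],
)

```text
clock: 39.88
position: [585.3, -302.0, 21.7]
ee_rot: [1.0, 0.0, 0.0, 0.0]
contact_force: [-0.7, 0.3, -0.5]
gripper_width: 85.6
grasp_force: 0.0
```

Request:
arm_command(
  rows=[
    {"grip":0.8,"linear":[0,0,0],"rot":[0,0,0]},
    {"grip":0.7,"linear":[0,0,0],"rot":[0,0,0]},
    {"grip":0.6,"linear":[0,0,0],"rot":[0,0,0]},
    {"grip":0.5,"linear":[0,0,0],"rot":[0,0,0]},
    {"grip":0.3,"linear":[0,0,0],"rot":[0,0,0]},
    {"grip":0,"linear":[0,0,0],"rot":[0,0,0]},
    {"grip":0,"linear":[0,0,0],"rot":[0,0,0]},
    {"grip":0,"linear":[0,0,0],"rot":[0,0,0]},
    {"grip":0,"linear":[0,0,0],"rot":[0,0,0]},
  ],
)

```text
clock: 41.0
position: [585.2, -302.7, 22.4]
ee_rot: [1.0, -0.0, 0.001, 0.001]
contact_force: [-0.9, 0.1, 4.2]
gripper_width: 42.3
grasp_force: 59.7
```

Request:
arm_command(
  rows=[
    {"grip":0,"linear":[0,0,-20],"rot":[0,0,0]},
    {"grip":0,"linear":[0,0,-70],"rot":[0,0,0]},
    {"grip":0,"linear":[0,-20,-120],"rot":[0,0,0]},
    {"grip":0,"linear":[-15,-75,-125],"rot":[0,0,0]},
    {"grip":0,"linear":[-30,-130,-125],"rot":[0,0,0]},
    {"grip":0,"linear":[-45,-190,-125],"rot":[0,0,0]},
    {"grip":0,"linear":[-60,-250,-125],"rot":[0,0,0]},
    {"grip":0,"linear":[-75,-310,-125],"rot":[0,0,0]},
    {"grip":0,"linear":[-85,-370,-125],"rot":[0,0,0]},
    {"grip":0,"linear":[-91,-430,-125],"rot":[0,0,0]},
  ],
)

```text
clock: 42.25
position: [492.7, 129.7, 145.9]
ee_rot: [1.0, -0.0, -0.0, -0.0]
contact_force: [0.7, -0.4, -0.8]
gripper_width: 41.9
grasp_force: 60.7
```

Request:
arm_command(
  rows=[
    {"grip":0,"linear":[0,-60,0],"rot":[0,0,0]},
    {"grip":0,"linear":[0,-115,0],"rot":[0,0,0]},
    {"grip":0,"linear":[0,-155,0],"rot":[0,0,0]},
    {"grip":0,"linear":[0,-172,0],"rot":[0,0,0]},
    {"grip":0,"linear":[0,-172,0],"rot":[0,0,0]},
    {"grip":0,"linear":[0,-172,0],"rot":[0,0,0]},
  ],
)

```text
clock: 43.0
position: [493.8, 298.5, 145.7]
ee_rot: [1.0, -0.001, -0.0, 0.0]
contact_force: [1.1, -0.0, -0.2]
gripper_width: 42.2
grasp_force: 60.7
```

Position is good. Lower about 120 mm.

Request:
arm_command(
  rows=[
    {"grip":0,"linear":[0,0,50],"rot":[0,0,0]},
    {"grip":0,"linear":[0,0,95],"rot":[0,0,0]},
    {"grip":0,"linear":[0,0,112],"rot":[0,0,0]},
    {"grip":0,"linear":[0,0,118],"rot":[0,0,0]},
    {"grip":0,"linear":[0,0,119],"rot":[0,0,0]},
    {"grip":0,"linear":[0,0,119],"rot":[0,0,0]},
  ],
)

```text
clock: 43.75
position: [494.7, 300.2, 28.1]
ee_rot: [1.0, -0.001, 0.001, -0.001]
contact_force: [-0.4, 0.3, -1.8]
gripper_width: 41.9
grasp_force: 60.7
```

Request:
arm_command(
  rows=[
    {"grip":0,"linear":[0,0,2],"rot":[0,0,0]},
    {"grip":0,"linear":[0,0,3],"rot":[0,0,0]},
    {"grip":0,"linear":[0,0,3],"rot":[0,0,0]},
    {"grip":0.4,"linear":[0,0,3],"rot":[0,0,0]},
    {"grip":0.6,"linear":[0,0,3],"rot":[0,0,0]},
    {"grip":0.8,"linear":[0,0,3],"rot":[0,0,0]},
    {"grip":1,"linear":[0,0,3],"rot":[0,0,0]},
    {"grip":1,"linear":[0,0,-40],"rot":[0,0,0]},
    {"grip":1,"linear":[0,0,-90],"rot":[0,0,0]},
    {"grip":1,"linear":[0,0,-125],"rot":[0,0,0]},
  ],
)

```text
clock: 45.0
position: [494.5, 300.3, 154.2]
ee_rot: [1.0, -0.0, 0.001, -0.001]
contact_force: [-0.1, 0.7, -0.3]
gripper_width: 85.6
grasp_force: 0.0
```

Request:
arm_command(
  rows=[
    {"grip":1,"linear":[0,60,0],"rot":[0,0,0.17]},
    {"grip":1,"linear":[0,120,0],"rot":[0,0,0.34]},
    {"grip":1,"linear":[-3,180,0],"rot":[0,0,0.51]},
    {"grip":1,"linear":[-6,240,0],"rot":[0,0,0.68]},
    {"grip":1,"linear":[-9,300,0],"rot":[0,0,0.86]},
    {"grip":1,"linear":[-12,360,0],"rot":[0,0,1.04]},
    {"grip":1,"linear":[-14,420,0],"rot":[0,0,1.22]},
    {"grip":1,"linear":[-14,480,0],"rot":[0,0,1.4]},
    {"grip":1,"linear":[-14,530,0],"rot":[0,0,1.571]},
    {"grip":1,"linear":[-14,540,0],"rot":[0,0,1.571]},
  ],
)

```text
clock: 46.25
position: [479.1, -242.7, 151.4]
ee_rot: [-0.705, 0.709, 0.0, -0.0]
contact_force: [-0.3, -0.8, -0.5]
gripper_width: 85.5
grasp_force: 0.0
```

```bash
python3 look.py yellow_bottle:6 red_cap_bottle:3
```

```text
[ 479.2 -240.9  151.5] 85.61806811979005 [ 0.4  1.4 -0.1]
yellow_bottle [(array([208.7, 238. ]), 0.54, array([513., 284.])), (array([207.4, 246. ]), 0.52, array([490., 285.]))] [(array([192., 235., 211., 251.]), 0.78)]
yellow_bottle [(array([379.2, 277.3]), 0.89, array([497., 290.])), (array([247.9, 230.7]), 0.25, array([789.,  86.]))] [(array([368., 238., 396., 288.]), 0.58)]
red_cap_bottle [(array([303.3, 221.5]), 0.63, array([574.,  16.]))] [(array([387., 250., 406., 265.]), 0.5)]
red_cap_bottle [(array([348.3, 180.2]), 0.78, array([ 492., -240.])), (array([348.1, 168.4]), 0.67, array([ 478., -347.]))] [(array([349., 160., 357., 181.]), 0.72)]
```

Request:
arm_command(
  rows=[
    {"grip":1,"linear":[0,0,50],"rot":[0,0,0]},
    {"grip":1,"linear":[0,0,100],"rot":[0,0,0]},
    {"grip":1,"linear":[0,0,140],"rot":[0,0,0]},
    {"grip":1,"linear":[0,0,148],"rot":[0,0,0]},
    {"grip":0.8,"linear":[0,0,148],"rot":[0,0,0]},
    {"grip":0.7,"linear":[0,0,148],"rot":[0,0,0]},
    {"grip":0.6,"linear":[0,0,148],"rot":[0,0,0]},
    {"grip":0.5,"linear":[0,0,148],"rot":[0,0,0]},
    {"grip":0.4,"linear":[0,0,148],"rot":[0,0,0]},
    {"grip":0.3,"linear":[0,0,148],"rot":[0,0,0]},
  ],
)

```text
clock: 48.0
position: [480.2, -240.4, 5.0]
ee_rot: [-0.707, 0.707, -0.001, 0.0]
contact_force: [-0.3, 1.3, 5.5]
gripper_width: 31.9
grasp_force: 58.9
```

Request:
arm_command(
  rows=[
    {"grip":0.1,"linear":[0,0,0],"rot":[0,0,0]},
    {"grip":0,"linear":[0,0,0],"rot":[0,0,0]},
    {"grip":0,"linear":[0,0,0],"rot":[0,0,0]},
  ],
)

```text
clock: 48.38
position: [480.2, -240.3, 5.0]
ee_rot: [-0.707, 0.707, -0.001, 0.0]
contact_force: [-1.8, 1.1, 5.5]
gripper_width: 31.8
grasp_force: 59.0
```

Request:
arm_command(
  rows=[
    {"grip":0,"linear":[0,0,-20],"rot":[0,0,0]},
    {"grip":0,"linear":[0,0,-70],"rot":[0,0,0]},
    {"grip":0,"linear":[-20,0,-115],"rot":[0,0,0]},
    {"grip":0,"linear":[-75,0,-120],"rot":[0,0,0]},
    {"grip":0,"linear":[-130,-4,-120],"rot":[0,0,0]},
    {"grip":0,"linear":[-190,-9,-120],"rot":[0,0,0]},
    {"grip":0,"linear":[-250,-9,-120],"rot":[0,0,0]},
    {"grip":0,"linear":[-310,-9,-120],"rot":[0,0,0]},
    {"grip":0,"linear":[-370,-9,-120],"rot":[0,0,0]},
    {"grip":0,"linear":[-425,-9,-120],"rot":[0,0,0]},
  ],
)

```text
clock: 49.62
position: [488.4, 186.9, 123.8]
ee_rot: [-0.707, 0.707, 0.0, -0.0]
contact_force: [0.3, 0.5, -1.1]
gripper_width: 32.0
grasp_force: 59.8
```

Request:
arm_command(
  rows=[
    {"grip":0,"linear":[-28,0,0],"rot":[0,0,0]},
    {"grip":0,"linear":[-41,0,0],"rot":[0,0,0]},
    {"grip":0,"linear":[-41,0,0],"rot":[0,0,0]},
    {"grip":0,"linear":[-41,0,50],"rot":[0,0,0]},
    {"grip":0,"linear":[-41,0,90],"rot":[0,0,0]},
    {"grip":0,"linear":[-41,0,108],"rot":[0,0,0]},
    {"grip":0,"linear":[-41,0,112],"rot":[0,0,0]},
    {"grip":0,"linear":[-41,0,112],"rot":[0,0,0]},
    {"grip":0,"linear":[-41,0,112],"rot":[0,0,0]},
  ],
)

```text
clock: 50.75
position: [489.8, 226.1, 13.1]
ee_rot: [-0.707, 0.708, -0.0, 0.001]
contact_force: [-0.0, 0.8, 0.2]
gripper_width: 32.1
grasp_force: 59.8
```

Request:
arm_command(
  rows=[
    {"grip":0,"linear":[0,0,4],"rot":[0,0,0]},
    {"grip":0,"linear":[0,0,5],"rot":[0,0,0]},
    {"grip":0,"linear":[0,0,5],"rot":[0,0,0]},
    {"grip":0.4,"linear":[0,0,5],"rot":[0,0,0]},
    {"grip":0.6,"linear":[0,0,5],"rot":[0,0,0]},
    {"grip":0.8,"linear":[0,0,5],"rot":[0,0,0]},
    {"grip":1,"linear":[0,0,5],"rot":[0,0,0]},
    {"grip":1,"linear":[0,0,-40],"rot":[0,0,0]},
    {"grip":1,"linear":[0,0,-100],"rot":[0,0,0]},
    {"grip":1,"linear":[0,0,-160],"rot":[0,0,0]},
  ],
)

```text
clock: 52.0
position: [488.7, 225.6, 173.4]
ee_rot: [-0.707, 0.707, 0.0, -0.0]
contact_force: [1.0, 1.3, -0.0]
gripper_width: 85.4
grasp_force: 0.0
```

Request:
arm_command(
  rows=[
    {"grip":1,"linear":[60,2,0],"rot":[0,0,0]},
    {"grip":1,"linear":[120,4,0],"rot":[0,0,0]},
    {"grip":1,"linear":[180,6,0],"rot":[0,0,0]},
    {"grip":1,"linear":[240,8,0],"rot":[0,0,0]},
    {"grip":1,"linear":[300,10,0],"rot":[0,0,0]},
    {"grip":1,"linear":[360,10,0],"rot":[0,0,0]},
    {"grip":1,"linear":[420,10,0],"rot":[0,0,0]},
    {"grip":1,"linear":[480,10,0],"rot":[0,0,0]},
    {"grip":1,"linear":[540,10,0],"rot":[0,0,0]},
    {"grip":1,"linear":[591,10,0],"rot":[0,0,0]},
  ],
)

```text
clock: 53.25
position: [478.0, -367.3, 171.5]
ee_rot: [-0.706, 0.708, 0.0, -0.0]
contact_force: [0.8, 0.8, 0.0]
gripper_width: 85.7
grasp_force: 0.0
```

```bash
python3 look.py yellow_bottle:6 red_cap_bottle:6 torch:3 socket:32
```

```text
[ 477.6 -369.3  170.7] 85.32051513321586 [0.2 1.4 0.2]
yellow_bottle [(array([208.5, 244.2]), 0.57, array([495., 283.]))] [(array([192., 236., 213., 252.]), 0.68)]
yellow_bottle [(array([378.4, 278.2]), 0.56, array([499., 293.]))] [(array([368., 241., 394., 291.]), 0.91)]
red_cap_bottle [(array([228.9, 244.5]), 0.46, array([497., 225.]))] [(array([216., 238., 237., 253.]), 0.64)]
red_cap_bottle [(array([374.7, 257.7]), 0.72, array([493., 217.]))] []
torch [] []
torch [(array([346.3, 168.2]), 0.62, array([ 484., -349.]))] [(array([345., 140., 353., 170.]), 0.49)]
socket [(array([302.6, 221.6]), 0.54, array([569.,  17.]))] [(array([166., 214., 249., 260.]), 0.48)]
socket [(array([330.6, 208.1]), 0.74, array([575.,  18.]))] [(array([324., 194., 342., 211.]), 0.67)]
```

Request:
arm_command(
  rows=[
    {"grip":1,"linear":[-5,-2,0],"rot":[0,0,0]},
    {"grip":1,"linear":[-5,-2,50],"rot":[0,0,0]},
    {"grip":1,"linear":[-5,-2,100],"rot":[0,0,0]},
    {"grip":1,"linear":[-5,-2,128],"rot":[0,0,0]},
    {"grip":0.8,"linear":[-5,-2,128],"rot":[0,0,0]},
    {"grip":0.7,"linear":[-5,-2,128],"rot":[0,0,0]},
    {"grip":0.6,"linear":[-5,-2,128],"rot":[0,0,0]},
    {"grip":0.5,"linear":[-5,-2,128],"rot":[0,0,0]},
    {"grip":0.4,"linear":[-5,-2,128],"rot":[0,0,0]},
    {"grip":0.3,"linear":[-5,-2,128],"rot":[0,0,0]},
  ],
)

```text
clock: 55.4
position: [481.2, -360.5, 44.7]
ee_rot: [-0.707, 0.707, -0.001, 0.0]
contact_force: [-0.2, 0.9, 3.4]
gripper_width: 29.9
grasp_force: 59.3
```

Request:
arm_command(
  rows=[
    {"grip":0.1,"linear":[0,0,0],"rot":[0,0,0]},
    {"grip":0,"linear":[0,0,0],"rot":[0,0,0]},
    {"grip":0,"linear":[0,0,0],"rot":[0,0,0]},
    {"grip":0,"linear":[0,0,0],"rot":[0,0,0]},
  ],
)

```text
clock: 55.9
position: [481.2, -360.5, 44.7]
ee_rot: [-0.707, 0.707, -0.001, 0.0]
contact_force: [0.2, -0.0, 6.0]
gripper_width: 29.9
grasp_force: 59.5
```

Request:
arm_command(
  rows=[
    {"grip":0,"linear":[0,0,-20],"rot":[0,0,0]},
    {"grip":0,"linear":[0,0,-70],"rot":[0,0,0]},
    {"grip":0,"linear":[-20,0,-118],"rot":[0,0,0]},
    {"grip":0,"linear":[-75,0,-120],"rot":[0,0,0]},
    {"grip":0,"linear":[-130,-4,-120],"rot":[0,0,0]},
    {"grip":0,"linear":[-190,-8,-120],"rot":[0,0,0]},
    {"grip":0,"linear":[-250,-12,-120],"rot":[0,0,0]},
    {"grip":0,"linear":[-310,-14,-120],"rot":[0,0,0]},
    {"grip":0,"linear":[-370,-14,-120],"rot":[0,0,0]},
    {"grip":0,"linear":[-430,-14,-120],"rot":[0,0,0]},
  ],
)

```text
clock: 57.15
position: [493.4, 71.6, 162.8]
ee_rot: [-0.707, 0.708, 0.001, -0.001]
contact_force: [2.1, -0.0, -0.3]
gripper_width: 29.8
grasp_force: 59.5
```

Request:
arm_command(
  rows=[
    {"grip":0,"linear":[-60,0,0],"rot":[0,0,0]},
    {"grip":0,"linear":[-120,0,0],"rot":[0,0,0]},
    {"grip":0,"linear":[-180,0,0],"rot":[0,0,0]},
    {"grip":0,"linear":[-230,0,0],"rot":[0,0,0]},
    {"grip":0,"linear":[-270,0,0],"rot":[0,0,0]},
    {"grip":0,"linear":[-300,0,0],"rot":[0,0,0]},
    {"grip":0,"linear":[-302,0,0],"rot":[0,0,0]},
    {"grip":0,"linear":[-302,0,0],"rot":[0,0,0]},
  ],
)

```text
clock: 58.15
position: [494.4, 371.0, 162.7]
ee_rot: [-0.707, 0.708, 0.0, -0.002]
contact_force: [-0.4, -0.6, -0.3]
gripper_width: 29.8
grasp_force: 59.5
```

Request:
arm_command(
  rows=[
    {"grip":0,"linear":[0,0,50],"rot":[0,0,0]},
    {"grip":0,"linear":[0,0,90],"rot":[0,0,0]},
    {"grip":0,"linear":[0,0,108],"rot":[0,0,0]},
    {"grip":0,"linear":[0,0,112],"rot":[0,0,0]},
    {"grip":0,"linear":[0,0,113],"rot":[0,0,0]},
    {"grip":0,"linear":[0,0,113],"rot":[0,0,0]},
    {"grip":0,"linear":[0,0,113],"rot":[0,0,0]},
  ],
)

```text
clock: 59.02
position: [495.6, 372.3, 52.0]
ee_rot: [-0.707, 0.707, 0.0, 0.001]
contact_force: [-0.0, -0.4, -1.2]
gripper_width: 29.8
grasp_force: 59.5
```

Request:
arm_command(
  rows=[
    {"grip":0,"linear":[0,0,3],"rot":[0,0,0]},
    {"grip":0,"linear":[0,0,4],"rot":[0,0,0]},
    {"grip":0,"linear":[0,0,4],"rot":[0,0,0]},
    {"grip":0.3,"linear":[0,0,4],"rot":[0,0,0]},
    {"grip":0.5,"linear":[0,0,4],"rot":[0,0,0]},
    {"grip":0.8,"linear":[0,0,4],"rot":[0,0,0]},
    {"grip":1,"linear":[0,0,4],"rot":[0,0,0]},
    {"grip":1,"linear":[0,0,-40],"rot":[0,0,0]},
    {"grip":1,"linear":[0,0,-100],"rot":[0,0,0]},
    {"grip":1,"linear":[0,0,-150],"rot":[0,0,0]},
  ],
)

```text
clock: 60.28
position: [495.5, 372.0, 203.1]
ee_rot: [-0.707, 0.707, -0.0, 0.001]
contact_force: [0.5, 0.7, -0.1]
gripper_width: 85.2
grasp_force: 0.0
```

Request:
arm_command(
  rows=[
    {"grip":1,"linear":[60,0,0],"rot":[0,0,0]},
    {"grip":1,"linear":[120,0,0],"rot":[0,0,0]},
    {"grip":1,"linear":[180,0,0],"rot":[0,0,0]},
    {"grip":1,"linear":[240,0,0],"rot":[0,0,0]},
    {"grip":1,"linear":[300,0,0],"rot":[0,0,0]},
    {"grip":1,"linear":[360,0,0],"rot":[0,0,0]},
    {"grip":1,"linear":[420,0,0],"rot":[0,0,0]},
    {"grip":1,"linear":[480,0,0],"rot":[0,0,0]},
    {"grip":1,"linear":[540,0,0],"rot":[0,0,0]},
    {"grip":1,"linear":[600,0,0],"rot":[0,0,0]},
  ],
)

```text
clock: 61.52
position: [494.4, -230.1, 201.0]
ee_rot: [-0.707, 0.707, -0.0, 0.0]
contact_force: [0.9, 0.5, -0.0]
gripper_width: 85.4
grasp_force: 0.0
```

```bash
python3 look.py yellow_bottle:6 red_cap_bottle:6 torch:6 socket:32
python3 - <<'E'
from h import *
# compare caddy area now with the start pictures
for n,r in(("top",(205,270,150,255)),("side",(225,325,335,415))):
    p=imaging.get_image(n)["frame"][r[0]:r[1],r[2]:r[3]];q=cv2.imread(f"pics/{n}0.png")[r[0]:r[1],r[2]:r[3]]
    def feat(f):
        h=cv2.cvtColor(f,cv2.COLOR_RGB2HSV);g=f.astype(int)
        m={"red":((h[...,0]<8)|(h[...,0]>172))&(h[...,1]>150)&(h[...,2]>80),"black":g.max(2)<55,"white":(g.min(2)>185)&(h[...,1]<40)}
        return {k:(int(v.sum()),np.round([np.nonzero(v)[1].mean(),np.nonzero(v)[0].mean()],1)) for k,v in m.items() if v.any()}
    print(n,feat(p),"\n  was",feat(cv2.cvtColor(q,4)))
E
```

```text
[ 493.9 -232.8  200.2] 85.6249469769856 [ 0.6  1.2 -0.1]
yellow_bottle [(array([208.6, 244.1]), 0.76, array([496., 283.]))] [(array([190., 234., 215., 254.]), 0.85)]
yellow_bottle [(array([378.4, 279.6]), 0.76, array([500., 298.])), (array([331.1, 176.2]), 0.5, array([ 546., -268.]))] [(array([370., 240., 395., 287.]), 0.64)]
red_cap_bottle [(array([225.8, 248.6]), 0.75, array([485., 232.])), (array([306.1, 220.4]), 0.3, array([577.,   8.]))] [(array([219., 237., 239., 255.]), 0.65)]
red_cap_bottle [(array([377.2, 257.9]), 0.51, array([487., 218.]))] [(array([369., 232., 389., 260.]), 0.44)]
torch [(array([180.1, 242.7]), 0.75, array([496., 364.])), (array([205.1, 237.8]), 0.18, array([513., 295.]))] [(array([160., 233., 183., 246.]), 0.63)]
torch [(array([390.2, 304.2]), 0.82, array([493., 374.]))] [(array([382., 254., 401., 307.]), 0.95)]
socket [(array([303.3, 220.8]), 0.46, array([571.,  15.])), (array([411.7, 241.3]), 0.43, array([ 527., -290.]))] []
socket [(array([333.3, 207.5]), 0.69, array([568.,  15.]))] [(array([324., 194., 339., 212.]), 0.52)]
top {'red': (74, array([75.2, 40. ])), 'black': (74, array([25.1, 36.3])), 'white': (109, array([45.1, 36.3]))} 
  was {'red': (73, array([75.5, 40.2])), 'black': (74, array([26.5, 36. ])), 'white': (114, array([44.8, 36.6]))}
side {'red': (71, array([42.5, 11.2])), 'black': (176, array([52.6, 48.6])), 'white': (173, array([48.1, 20.9]))} 
  was {'red': (78, array([42.8, 11.3])), 'black': (215, array([53.3, 50.8])), 'white': (167, array([49.1, 21.2]))}
```

Everything is back within a few millimetres of where it started, and the socket stands on the hub. Handing in.

```bash
python3 -c "
from bench import job; print(job.job_done())"
```

```text
the job is handed in; nothing more can be done
None
```

I handed the job in: the socket stands on the cassette hub, and both bottles and the torch are back in their own compartments, a few mm from where they started by the last camera check. No judging result was returned.

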